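# Put up a drying shelf on slotted uprights and load it with rinse pails

### The job

Put up the drying shelf: hook each yellow bracket's tabs into the two upper slots of an upright of the stand, one bracket to each upright, and push it down until it locks, fully home. Then lift the green tray by its handle and lay it across both bracket arms, centred and with its back edge close to the uprights, and after that lift all the pails by their bails and stand them upright in the tray. Leave the other things on the bench alone.

Things in the scene. Friction and masses are not known exactly. Their poses are not given: they have to be found in the camera images.
- bracket0_mid (a point): yellow shelf bracket, 0.22 kg. Level arm 28 wide, 36 high, 147 mm long; grasp it across its width from above. At its rear (+x) end an upright end plate 36 wide, 80 high from the arm's underside, 5 thick. Point: middle of the arm's width and height (18 mm above its underside), 70 mm ahead of the end plate's rear face, 83 mm from the front tip; it balances there. x along the arm to the tabs, z up
- bracket0_tabs (a point): the bracket's two steel tabs, one above the other, sticking out 12 mm (x) from the end plate's rear face, 8 mm wide: a neck 8 mm high with a nose at its end that hangs 10 mm below the neck. Neck undersides are 22 and 62 mm above the arm's underside. Point: on the rear face, midway between the tabs, 42 mm above the arm's underside. Axes as the arm's
- bracket1_mid (a point): yellow shelf bracket, 0.22 kg. Level arm 28 wide, 36 high, 147 mm long; grasp it across its width from above. At its rear (+x) end an upright end plate 36 wide, 80 high from the arm's underside, 5 thick. Point: middle of the arm's width and height (18 mm above its underside), 70 mm ahead of the end plate's rear face, 83 mm from the front tip; it balances there. x along the arm to the tabs, z up
- bracket1_tabs (a point): the bracket's two steel tabs, one above the other, sticking out 12 mm (x) from the end plate's rear face, 8 mm wide: a neck 8 mm high with a nose at its end that hangs 10 mm below the neck. Neck undersides are 22 and 62 mm above the arm's underside. Point: on the rear face, midway between the tabs, 42 mm above the arm's underside. Axes as the arm's
- stand: fixed stand: two aluminium uprights 50 wide, 199 mm high, 110 mm apart, on a grey foot. Front face of 5 mm sheet, hollow behind, each with three slots 14 wide, 26 high, 40 mm apart. Enter a bracket raised 14 (+-3) mm above its locked place, push in until its end plate meets the upright, then down 14 mm: the noses wedge tight behind the sheet. Origin: on the bench midway, in the front plane
- seat_left (a point): left (+y) upright: where the arm's middle point (bracket*_mid) is when a bracket is locked in this upright's two upper slots; x points into the upright, away from the robot, z up. The upright's front face is 70 mm further along x; the lower edges of the two slots are 4 and 44 mm above this point
- seat_right (a point): right (-y) upright: where the arm's middle point (bracket*_mid) is when a bracket is locked in this upright's two upper slots; x points into the upright, away from the robot, z up. The upright's front face is 70 mm further along x; the lower edges of the two slots are 4 and 44 mm above this point
- tray_handle (a point): green tray, 140 (x) by 190 mm (y), floor 6 thick, walls 34 high, 0.25 to 0.5 kg; fixed handle over its middle: black bar 100 long (x), 12 wide, 20 high. Point: bar's centre, 80 mm above the underside; x along the bar, z up. Either way round will do. Two pails fit each side of the handle: 34 mm fore and aft, 52 mm aside of its centre
- tray_seat (a point): where the middle of the tray's underside belongs: at the height of the arms' tops when both brackets are locked, 121 mm above the bench, midway between the arms, 82 mm ahead of the uprights' faces; x towards the uprights, z up. The tray's x (handle) lies along this x, its long side across both arms; end plates stand up 77 mm behind this point
- pail0_grip (a point): small steel rinse pail, 0.08 to 0.17 kg, 52 mm across the rim, 40 high, with a stiff fixed bail (does not swing) topped by a blue grip bar 46 long, 12 wide, 16 mm high. Point: centre of the bar, 68 mm above the pail's underside, on its axis; x along the bar, z up. There are 2 to 4 pails; an absent one has no value
- pail0: pail 0 as a whole; origin under its centre, x along its bail bar, z up
- pail1_grip (a point): small steel rinse pail, 0.08 to 0.17 kg, 52 mm across the rim, 40 high, with a stiff fixed bail (does not swing) topped by a blue grip bar 46 long, 12 wide, 16 mm high. Point: centre of the bar, 68 mm above the pail's underside, on its axis; x along the bar, z up. There are 2 to 4 pails; an absent one has no value
- pail1: pail 1 as a whole; origin under its centre, x along its bail bar, z up
- pail2_grip (a point): small steel rinse pail, 0.08 to 0.17 kg, 52 mm across the rim, 40 high, with a stiff fixed bail (does not swing) topped by a blue grip bar 46 long, 12 wide, 16 mm high. Point: centre of the bar, 68 mm above the pail's underside, on its axis; x along the bar, z up. There are 2 to 4 pails; an absent one has no value
- pail2: pail 2 as a whole; origin under its centre, x along its bail bar, z up
- pail3_grip (a point): small steel rinse pail, 0.08 to 0.17 kg, 52 mm across the rim, 40 high, with a stiff fixed bail (does not swing) topped by a blue grip bar 46 long, 12 wide, 16 mm high. Point: centre of the bar, 68 mm above the pail's underside, on its axis; x along the bar, z up. There are 2 to 4 pails; an absent one has no value
- pail3: pail 3 as a whole; origin under its centre, x along its bail bar, z up
- tape_roll: tan roll of tape 94 mm across, 23 mm high, lying at the back left (leave alone); origin under its centre
- glasses_case: black spectacle case 60 x 155 x 37 mm, right of the stand (leave alone); origin under its centre
- wrench: small steel spanner 131 mm long, at the left by the instrument (leave alone); origin under its centre

How it is judged:
On the way, in this order (a step that is already met when the one before it is completed fails the run):
1. both brackets are hooked into the upper slots, one in each upright, and pushed down home ((((horizontal distance between bracket0_mid and seat_left below 0.008 m and z of bracket0_mid in the frame of seat_left between -0.007 and 0.005 m and angle between the x axis of bracket0_mid and the x axis of seat_left, either way round below 0.09 rad and angle between bracket0_mid's own z axis and vertical below 0.09 rad) and (horizontal distance between bracket1_mid and seat_right below 0.008 m and z of bracket1_mid in the frame of seat_right between -0.007 and 0.005 m and angle between the x axis of bracket1_mid and the x axis of seat_right, either way round below 0.09 rad and angle between bracket1_mid's own z axis and vertical below 0.09 rad)) or ((horizontal distance between bracket1_mid and seat_left below 0.008 m and z of bracket1_mid in the frame of seat_left between -0.007 and 0.005 m and angle between the x axis of bracket1_mid and the x axis of seat_left, either way round below 0.09 rad and angle between bracket1_mid's own z axis and vertical below 0.09 rad) and (horizontal distance between bracket0_mid and seat_right below 0.008 m and z of bracket0_mid in the frame of seat_right between -0.007 and 0.005 m and angle between the x axis of bracket0_mid and the x axis of seat_right, either way round below 0.09 rad and angle between bracket0_mid's own z axis and vertical below 0.09 rad)))), for 0.2 s.
2. the tray lies level across both locked brackets ((((horizontal distance between bracket0_mid and seat_left below 0.008 m and z of bracket0_mid in the frame of seat_left between -0.007 and 0.005 m and angle between the x axis of bracket0_mid and the x axis of seat_left, either way round below 0.09 rad and angle between bracket0_mid's own z axis and vertical below 0.09 rad) and (horizontal distance between bracket1_mid and seat_right below 0.008 m and z of bracket1_mid in the frame of seat_right between -0.007 and 0.005 m and angle between the x axis of bracket1_mid and the x axis of seat_right, either way round below 0.09 rad and angle between bracket1_mid's own z axis and vertical below 0.09 rad)) or ((horizontal distance between bracket1_mid and seat_left below 0.008 m and z of bracket1_mid in the frame of seat_left between -0.007 and 0.005 m and angle between the x axis of bracket1_mid and the x axis of seat_left, either way round below 0.09 rad and angle between bracket1_mid's own z axis and vertical below 0.09 rad) and (horizontal distance between bracket0_mid and seat_right below 0.008 m and z of bracket0_mid in the frame of seat_right between -0.007 and 0.005 m and angle between the x axis of bracket0_mid and the x axis of seat_right, either way round below 0.09 rad and angle between bracket0_mid's own z axis and vertical below 0.09 rad))) and x of tray_handle in the frame of tray_seat between -0.025 and 0.02 m and y of tray_handle in the frame of tray_seat between -0.025 and 0.025 m and z of tray_handle in the frame of tray_seat between 0.072 and 0.086 m and angle between the x axis of tray_handle and the x axis of tray_seat, either way round below 0.2 rad and angle between tray_handle's own z axis and vertical below 0.09 rad and contact force between tray and bracket0 above 0.1 N and contact force between tray and bracket1 above 0.1 N), for 0.2 s.
At the end, for the whole second after the job is handed in: Each bracket locked in its own upright (8 mm sideways, -7 to +5 mm in height, 0.09 rad); tray level across both arms, middle within 25 mm of its place (20 mm to the rear), turned under 0.2 rad; every pail present upright and still on the tray floor ((((horizontal distance between bracket0_mid and seat_left below 0.008 m and z of bracket0_mid in the frame of seat_left between -0.007 and 0.005 m and angle between the x axis of bracket0_mid and the x axis of seat_left, either way round below 0.09 rad and angle between bracket0_mid's own z axis and vertical below 0.09 rad) and (horizontal distance between bracket1_mid and seat_right below 0.008 m and z of bracket1_mid in the frame of seat_right between -0.007 and 0.005 m and angle between the x axis of bracket1_mid and the x axis of seat_right, either way round below 0.09 rad and angle between bracket1_mid's own z axis and vertical below 0.09 rad)) or ((horizontal distance between bracket1_mid and seat_left below 0.008 m and z of bracket1_mid in the frame of seat_left between -0.007 and 0.005 m and angle between the x axis of bracket1_mid and the x axis of seat_left, either way round below 0.09 rad and angle between bracket1_mid's own z axis and vertical below 0.09 rad) and (horizontal distance between bracket0_mid and seat_right below 0.008 m and z of bracket0_mid in the frame of seat_right between -0.007 and 0.005 m and angle between the x axis of bracket0_mid and the x axis of seat_right, either way round below 0.09 rad and angle between bracket0_mid's own z axis and vertical below 0.09 rad))) and x of tray_handle in the frame of tray_seat between -0.025 and 0.02 m and y of tray_handle in the frame of tray_seat between -0.025 and 0.025 m and z of tray_handle in the frame of tray_seat between 0.072 and 0.086 m and angle between the x axis of tray_handle and the x axis of tray_seat, either way round below 0.2 rad and angle between tray_handle's own z axis and vertical below 0.09 rad and x of pail0_grip in the frame of tray_handle between -0.07 and 0.07 m and y of pail0_grip in the frame of tray_handle between -0.095 and 0.095 m and z of pail0_grip in the frame of tray_handle between -0.014 and 0.004 m and angle between each of pail0_grip, pail1_grip, pail2_grip, pail3_grip's own z axis and vertical below 0.12 rad and linear speed of each of pail0, pail1, pail2, pail3 below 0.02 m/s and x of pail1_grip in the frame of tray_handle between -0.07 and 0.07 m and y of pail1_grip in the frame of tray_handle between -0.095 and 0.095 m and z of pail1_grip in the frame of tray_handle between -0.014 and 0.004 m and x of pail2_grip in the frame of tray_handle between -0.07 and 0.07 m and y of pail2_grip in the frame of tray_handle between -0.095 and 0.095 m and z of pail2_grip in the frame of tray_handle between -0.014 and 0.004 m and x of pail3_grip in the frame of tray_handle between -0.07 and 0.07 m and y of pail3_grip in the frame of tray_handle between -0.095 and 0.095 m and z of pail3_grip in the frame of tray_handle between -0.014 and 0.004 m); the robot touches nothing.
It fails at once if a bystander (tape roll, spectacle case, spanner) is pushed more than 2.5 cm (distance of any of tape_roll, glasses_case, wrench from where it was at the start of the episode above 0.025 m).
Of pail0, pail1, pail2, pail3 only 2 to 4 are there at a start; the rules pass over those that are not, and their reading is None.
At some moment in a run one of pail0, pail1, pail2, pail3 may be knocked a few centimetres aside while the robot is not near it.
It also fails if it takes over 210 s, if anything falls off the work surface, if the arm or the gripper's body presses on something with over 40 N, if the wrist force passes 120 N, or if a joint passes its speed limit or range.

### The arm

A 6-joint arm with a two-finger parallel gripper is mounted at the origin on a cart in front of the work surface, level with it; the furniture and walls round the work are solid. World frame = base frame: x ahead of the robot, y to its left, z up, the work surface at z = 0. Lengths are in m, angles in rad, forces in N, time in s.
With the tool pointing down it reaches from about 0.35 to 0.775 m from the base axis. Payload 5.5 kg.
Tool frame: the origin (TCP) lies at the very end of the fingers, on their centre line; the grasp point (between the pads) lies 19 mm behind it; z points along the fingers, y is the line along which they close (so a half turn about z gives the same grasp; the last joint's range is limited). The gripper opens to 85 mm and grips with 20 to 120 N. Pads are 22 mm wide; open, the fingers measure 114 mm over their backs; the gripper's body (76 mm by 85 mm) begins 54 mm behind the grasp point. The pads swing forward as they close: fully open they stand 13 mm farther back than shut.
Start: joints at [1.14, 0.313, 0.046, 1.304, 0, 1.431], TCP at [0.165, 0.551, 0.194] pointing down, gripper open.
Joint ranges: [-2.76, 2.76], [-0.86, 1.69], [-1.03, 1.26], [-2.2, 2.34], [-1.47, 1.5], [-3.14, 3.14]. Speed limits (rad/s): [2.57, 2.57, 3.14, 3.14, 3.14, 3.14].

### API

Orientations are given as [roll, pitch, yaw] about the fixed x, y, z axes, in that order (R = Rz(yaw) Ry(pitch) Rx(roll)).
In Python, from workcell import ctrl, eyes, ticket gives the robot as it stands.
- The arm moves only by the tool step_arm, never from a script. Its argument "deltas" is a list of rows, each a list of 3 entries, a list of its own where there are three numbers: the shift along the world's x, y, z in mm, then the turn, a rotation vector about the world's x, y, z in degrees, then the opening, from 0 (shut) to 1 (fully open). In form: [[[dx, dy, dz], [wx, wy, wz], gripper], ...]. A call has 1 to 5 rows; each row is the pose to reach, as a shift and turn from the pose commanded when the call began; what a row does not reach only later rows make up. A row lasts 1/12 s, in which the tool goes at most 41.7 mm and 7.16 degrees, less where a joint would pass 70% of its speed; a pose out of reach is approached as far as the arm can. A call with a gripper value outside its range is refused whole. The fingers move at their own pace and stop on an object; the grip force is fixed at half the most. Time passes only in rows, so rows that repeat a pose let the fingers close. It gives the time, the measured TCP pose, the force, the opening and the grip force at its end, in the units of the state.
- ctrl.get_state(): the state, without advancing time (a new reading comes with each control period).
- eyes.capture(name): name is "scene" or "top" or "wrist"; returns a dict with "color" (420x560x3 uint8, red, green, blue), "fx", "fy", "cx", "cy" (pixels), "position" and "attitude" of the camera in the world. Camera axes: x right, y up, looking along -z (the intrinsics and any distortion apply to the point x, -y, -z); pixel columns grow to the right and rows downward; lengths in m; the calibration is good to about 2 mm. The wrist camera is an equidistant fisheye: a pixel r from the principal point sees the ray r / f radians off the axis. A picture is of the moment at which its call begins. There is no depth.
- ticket.close_job(): hands the job in; it is judged then, once.
The state is a dict: "time_s": time; "joints": joint angles; "qd": joint speeds; "effort": joint torques, N m; "eef_pos": TCP position; "ee_rot": TCP orientation; "contact_force": force on the tool from outside, world axes, zero at the start; "wrist_torque": the same for the moment, N m; "width": opening from 0.0 (shut) to 1.0 (fully open); "finger_force": force on a finger pad.
Only numpy, scipy, OpenCV 4.12 (cv2) and the standard library are available. Lean on these libraries where they do the work, as an engineer would, in place of code of your own. Each camera call takes 0.05 s, during which the arm holds its last target. There are 200 camera calls.

## Working session

There is one attempt and no reset: what is moved stays moved. The work goes in short steps, Python scripts to look and compute and a tool call to move; the robot and the scene stay as the last step left them, time stands still between calls to the robot, and variables do not carry over. Pictures are saved under pics/ and viewed, at most 14 in all, crops included, and the job is handed in when it is done.

Besides the shell and the picture viewer there is one more tool, called as name([rows], argument=value, ...), one row to a line, values as JSON. step_arm: Moves the arm, as the interface text tells. Its arguments: {"type":"object","properties":{"deltas":{"type":"array","items":{"type":"array"}}},"required":["deltas"]}

```bash
mkdir -p pics
cat > h.py <<'E'
import numpy as np, cv2, json
from scipy.spatial.transform import Rotation as R
from workcell import ctrl, eyes, ticket
def cap(name, fn=None):
    c=eyes.capture(name)
    if fn:
        cv2.imwrite(f'pics/{fn}.png', c['color'][:,:,::-1])
        d={k:(np.asarray(v).tolist()) for k,v in c.items() if k!='color'}
        json.dump(d,open(f'pics/{fn}.json','w'))
    return c
def load(fn): return json.load(open(f'pics/{fn}.json'))
def rot(c):
    a=np.asarray(c['attitude'])
    if a.shape==(3,3): return a
    return (R.from_euler('xyz',a) if a.size==3 else R.from_quat(a)).as_matrix()
def ray(c,u,v,fish=False):
    x=(u-c['cx'])/c['fx']; y=(v-c['cy'])/c['fy']
    if fish:
        r=np.hypot(x,y)+1e-12; d=np.array([np.sin(r)*x/r,np.sin(r)*y/r,np.cos(r)])
    else: d=np.array([x,y,1.])
    return rot(c)@np.array([d[0],-d[1],-d[2]])
def onz(c,u,v,z,fish=False):
    d=ray(c,u,v,fish); p=np.array(c['position']); return p+d*(z-p[2])/d[2]
def proj(c,P,fish=False):
    q=rot(c).T@(np.array(P)-c['position']); x,y,z=q[0],-q[1],-q[2]
    if fish:
        r=np.hypot(x,y)+1e-12; t=np.arctan2(r,z); x,y=t*x/r,t*y/r
    else: x,y=x/z,y/z
    return np.array([c['cx']+c['fx']*x,c['cy']+c['fy']*y])
def tri(obs):
    A=np.zeros((3,3));b=np.zeros(3)
    for c,u,v,f in obs:
        d=ray(c,u,v,f);d/=np.linalg.norm(d);M=np.eye(3)-np.outer(d,d);A+=M;b+=M@np.array(c['position'])
    return np.linalg.solve(A,b)
E
python3 - <<'E'
from h import *
for n in ('scene','top','wrist'):
    c=cap(n,n+'0'); print({k:v for k,v in c.items() if k!='color'})
a=[cv2.imread(f'pics/{n}0.png') for n in('scene','top')]
for n,i in zip(('scene','top'),a): cv2.imwrite(f'pics/{n}0b.png',cv2.resize(i,(800,600),interpolation=cv2.INTER_CUBIC))
print(ctrl.get_state())
E
```

```text
{'fx': 524.0921707246275, 'fy': 524.0921707246275, 'cx': 281.6922922578831, 'cy': 217.08401093632915, 'position': array([-0.15076547, -0.84589162,  0.92374873]), 'attitude': array([ 0.92083169, -0.0082102 , -0.76149085])}
{'fx': 530.1058240983843, 'fy': 530.1058240983843, 'cx': 277.332302688099, 'cy': 205.98080041630422, 'position': array([ 0.45902134, -0.08346614,  1.2491121 ]), 'attitude': array([ 1.10972130e-01,  5.32923311e-04, -1.54803233e+00])}
{'fx': 325.19226210127806, 'fy': 325.19226210127806, 'cx': 283.16813922803834, 'cy': 213.79756679267584, 'position': array([0.08302637, 0.57543661, 0.37312335]), 'attitude': array([-0.33426055,  0.00222098,  1.2804507 ])}
{'time_s': 0.15, 'joints': array([ 1.14040362e+00,  3.13855629e-01,  4.52608146e-02,  1.30358630e+00,
       -2.75558837e-06,  1.43118718e+00]), 'qd': array([ 1.13107161e-03, -2.04385885e-03,  1.67198776e-03,  1.87193395e-04,
       -2.80201718e-05,  7.63663819e-04]), 'effort': array([ 2.02044925e-03, -4.81067383e+01,  2.98815250e+01,  1.39079365e-02,
       -4.91661513e-05,  1.01620446e-05]), 'eef_pos': array([0.16469343, 0.55047345, 0.1933065 ]), 'ee_rot': array([-3.14022096e+00, -1.89972338e-04,  2.85080897e+00]), 'contact_force': array([ 0.52445411, -0.43706281, -0.59338624]), 'wrist_torque': array([-0.07127582,  0.03029744,  0.03769523]), 'finger_force': 0.0, 'width': 0.9978590594867307}
```

View pics/scene0b.png

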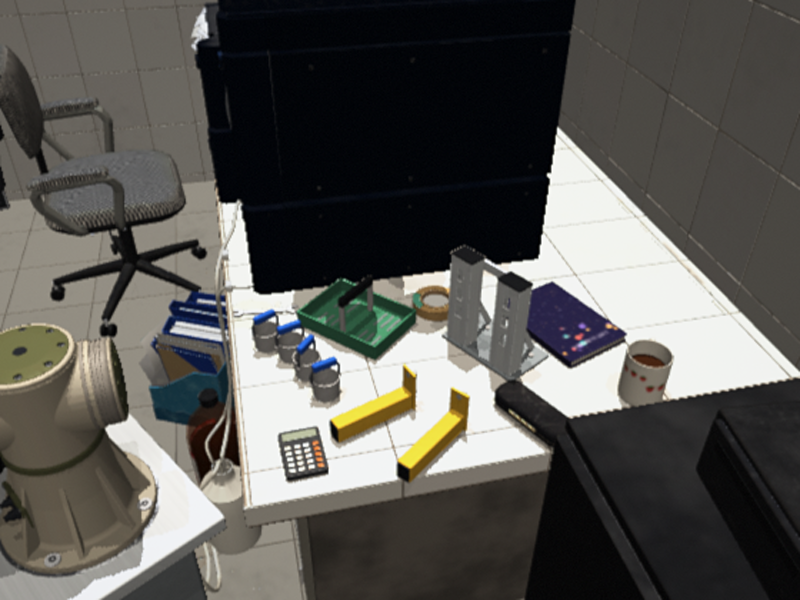

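View pics/top0b.png

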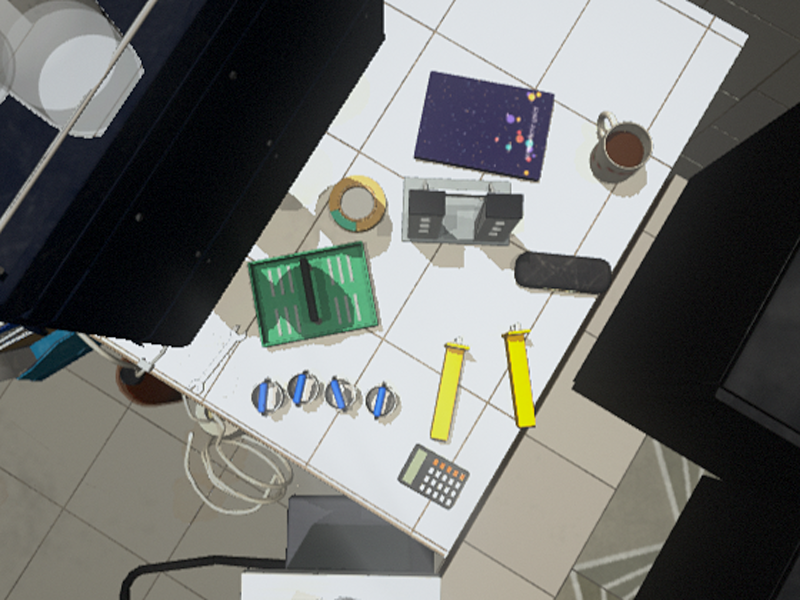

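The scene shows four blue-bar pails in a row, two yellow brackets standing with tabs away from the robot, the green tray, and the stand behind. I'll enlarge the working area in both views.

```bash
cat >> h.py <<'E'
def crop(fn,u0,v0,u1,v1,s,out):
    i=cv2.imread(f'pics/{fn}.png')[v0:v1,u0:u1]; i=cv2.resize(i,None,fx=s,fy=s,interpolation=cv2.INTER_CUBIC)
    st=20
    for u in range((u0+st-1)//st*st,u1,st): cv2.putText(i,str(u),((u-u0)*s,9),0,.32,(255,0,255),1); cv2.line(i,((u-u0)*s,10),((u-u0)*s,16),(255,0,255),1)
    for v in range((v0+st-1)//st*st,v1,st): cv2.putText(i,str(v),(0,(v-v0)*s+4),0,.32,(255,0,255),1); cv2.line(i,(22,(v-v0)*s),(28,(v-v0)*s),(255,0,255),1)
    cv2.imwrite(f'pics/{out}.png',i)
E
python3 -c "
from h import *
crop('top0',170,112,436,311,3,'top_c'); crop('scene0',170,165,436,340,3,'scene_c')"
```

```text
(no output)
```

View pics/top_c.png

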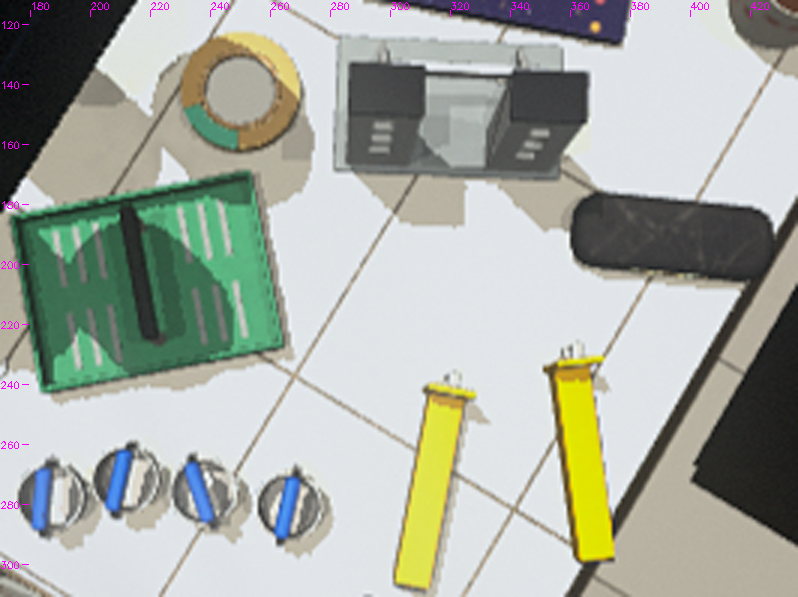

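View pics/scene_c.png

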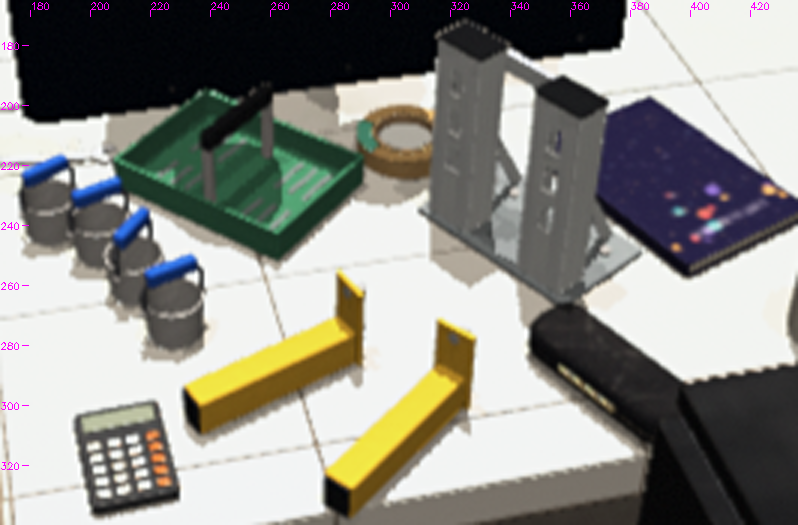

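The crops show both brackets' tips and end-plate corners, the upright slots, the tray rim and bar, and the four pail bars clearly. I read those pixel positions off and fit the poses.

```bash
cat > fit.py <<'E'
from h import *
from scipy.optimize import least_squares
T=load('top0');S=load('scene0')
tp=lambda a:(170+a[0]/3-.33,112+a[1]/3-.33); sp=lambda a:(170+a[0]/3-.33,165+a[1]/3-.33)
def fit(z,top,scn,x0):
    def f(p,full=False):
        r=[]
        for c,cv,L in((T,tp,top),(S,sp,scn)):
            for loc,uv in L:
                l=np.array(loc)/1000; ca,sa=np.cos(p[2]),np.sin(p[2])
                w=[p[0]+ca*l[0]-sa*l[1],p[1]+sa*l[0]+ca*l[1],z+l[2]]
                r+=list(proj(c,w)-cv(uv))
        return np.array(r)
    s=least_squares(f,x0,loss='soft_l1'); print(np.round(s.x,4),'yaw deg',round(np.degrees(s.x[2]),2)); print(np.round(f(s.x).reshape(-1,2),1).tolist()); return s.x
print('A');fit(.018,[((70,18,62),(425,384)),((70,-18,62),(475,393)),((-83,14,18),(394,583)),((-83,-14,18),(430,590))],
 [((-83,14,18),(185,388)),((-83,-14,18),(200,403)),((-83,-14,-18),(203,433)),((65,18,62),(338,271)),((70,-18,62),(363,288)),((70,-18,-18),(362,366))],[.4,-.1,0])
print('B');fit(.018,[((70,18,62),(546,367)),((70,-18,62),(603,357)),((-83,14,18),(578,560)),((-83,-14,18),(613,557))],
 [((-83,14,18),(325,470)),((-83,-14,18),(352,490)),((-83,-14,-18),(351,517)),((65,18,62),(438,320)),((70,-18,62),(474,337)),((70,-18,-18),(471,408))],[.4,-.2,0])
sl=[(0,y,z) for y in(55,-55) for z in(160,120,80)]
print('stand');fit(0,list(zip(sl,[(382,126),(381,138),(379,150),(541,132),(533,144),(527,156)])),
 list(zip(sl,[(459,82),(457,122),(453,165),(557,140),(552,178),(546,217)]))+[((0,80,199),(437,35)),((0,30,199),(485,60)),((0,-30,199),(540,95)),((0,-80,199),(580,117))],[.6,-.1,0])
print('tray');fit(0,list(zip([(70,95,34),(70,-95,34),(-70,-95,34),(-70,95,34),(50,0,90),(-50,0,90)],[(12,212),(250,172),(287,347),(43,391),(127,208),(153,340)])),[],[.5,.2,0])
for a,b in [((47,468),(40,530)),((125,452),(117,510)),((192,470),(209,521)),((291,476),(283,538))]:
    p,q=[onz(T,*tp(k),.074) for k in(a,b)]; d=p-q; print('pail',np.round((p+q)/2,4)[:2],'len',np.linalg.norm(d).round(4),'yaw',np.degrees(np.arctan2(d[1],d[0])).round(1))
E
python3 fit.py
```

```text
A
[ 0.4477 -0.1641 -0.1541] yaw deg -8.83
[[0.3, -1.5], [-0.3, -1.6], [-0.4, 0.3], [-0.1, 0.2], [-1.1, -0.6], [0.0, 1.6], [-0.3, 2.3], [-1.1, -0.1], [0.9, 1.7], [0.6, -0.4]]
B
[ 0.4714 -0.278   0.1438] yaw deg 8.24
[[2.3, -3.3], [-0.6, -1.9], [-0.2, 0.6], [0.4, 0.1], [-1.3, 0.7], [-0.3, 0.1], [-0.2, 1.9], [-0.9, -0.5], [1.0, -0.7], [-0.1, -0.2]]
stand
[ 0.6911 -0.1751 -0.0172] yaw deg -0.98
[[0.7, -0.4], [0.3, -0.5], [0.3, -0.9], [0.3, -0.3], [0.4, -0.5], [0.1, -1.0], [-0.8, 1.2], [-1.0, 0.5], [-0.5, -1.6], [-1.0, 1.0], [-0.8, 1.2], [-0.2, 0.6], [0.3, 0.1], [-1.4, -0.1], [-1.6, -1.5], [0.9, 0.1]]
tray
[0.593  0.0546 0.2082] yaw deg 11.93
[[-0.1, 0.9], [1.2, -0.6], [-0.2, 0.1], [-0.5, 0.7], [0.4, -0.6], [-0.4, -0.3]]
pail [0.4261 0.1212] len 0.0452 yaw -4.1
pail [0.4405 0.0649] len 0.0425 yaw -5.8
pail [0.4313 0.0063] len 0.0392 yaw 20.3
pail [ 0.4244 -0.0573] len 0.0453 yaw -6.0
```

step_arm([
  [[19,-35,0],[0,0,1.6],1],
  [[38,-70,0],[0,0,3.2],1],
  [[58,-105,0],[0,0,4.8],1],
  [[77,-140,0],[0,0,6.4],1],
  [[96,-175,0],[0,0,7.9],1],
])

```text
time_s: 0.57
eef_pos: [0.2611, 0.3742, 0.1937]
ee_rot: [-3.141, -0.0, 2.991]
contact_force: [0.7, 0.2, 0.5]
width: 0.999
finger_force: 0.0
```

step_arm([
  [[17,-31,0],[0,0,0],1],
  [[35,-63,0],[0,0,0],1],
  [[52,-94,0],[0,0,0],1],
  [[69,-125,0],[0,0,0],1],
  [[78,-164,0],[0,0,0],1],
])

```text
time_s: 0.98
eef_pos: [0.3405, 0.2109, 0.194]
ee_rot: [3.141, 0.001, 2.989]
contact_force: [1.5, 0.4, 0.4]
width: 0.999
finger_force: 0.0
```

step_arm([
  [[9,-37,0],[0,0,0],1],
  [[18,-75,0],[0,0,0],1],
  [[27,-112,0],[0,0,0],1],
  [[36,-150,0],[0,0,0],1],
  [[45,-187,0],[0,0,0],1],
])

```text
time_s: 1.4
eef_pos: [0.3837, 0.023, 0.1941]
ee_rot: [3.141, 0.0, 2.989]
contact_force: [0.9, 0.5, 0.2]
width: 0.999
finger_force: 0.0
```

step_arm([
  [[9,-37,0],[0,0,0],1],
  [[18,-75,0],[0,0,0],1],
  [[27,-112,0],[0,0,0],1],
  [[36,-150,0],[0,0,0],1],
  [[46,-188,0],[0,0,0],1],
])

```text
time_s: 1.82
eef_pos: [0.4295, -0.165, 0.1939]
ee_rot: [3.141, -0.0, 2.988]
contact_force: [0.8, 1.6, 0.4]
width: 1.002
finger_force: 0.0
```

```bash
python3 -c "
from h import *
s=ctrl.get_state();print(s['time_s'],s['eef_pos'],np.degrees(s['ee_rot']),s['joints'])
c=cap('wrist','w1');print(c['position'],c['attitude'])
crop('w1',0,0,560,420,1,'w1g')
i=cv2.imread('pics/w1.png');cv2.imwrite('pics/w1b.png',cv2.resize(i,(800,600),interpolation=cv2.INTER_CUBIC))"
```

```text
1.8167 [ 0.42954629 -0.1650225   0.19393229] [ 1.79984057e+02 -6.78495489e-03  1.71204471e+02] [-5.41694218e-01  9.14129610e-02 -2.32442048e-01  1.24715625e+00
  2.12731736e-04 -3.88183285e-01]
[ 0.34528068 -0.15163905  0.37384825] [-3.34331812e-01  3.70460964e-04  1.41777197e+00]
```

View pics/w1b.png

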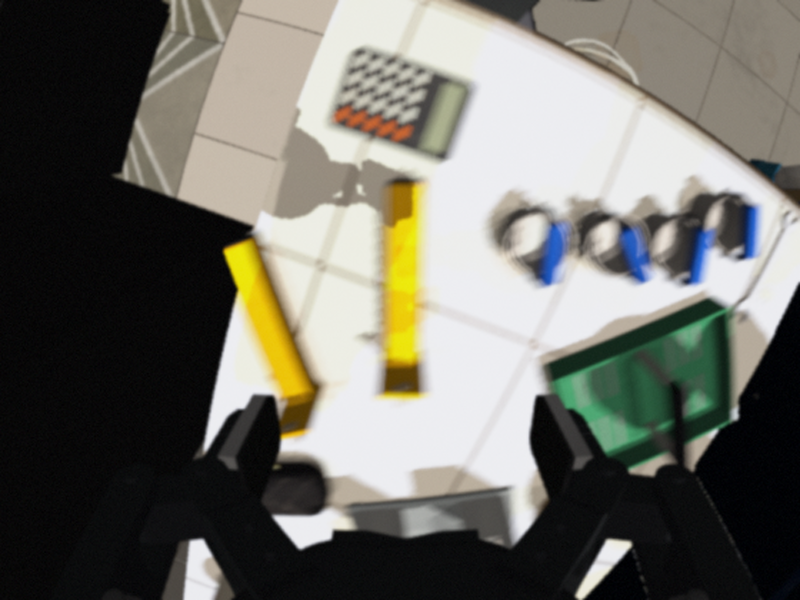

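The wrist picture shows bracket A below the gripper (tip ~(405,180), plate ~(402,396)) and bracket B to its left; the gripper hides the stand. I refine A and B with it.

```bash
cat > fit2.py <<'E'
from h import *
from scipy.optimize import least_squares
def fitv(z,obs,x0):
    # obs: (cam, fish, local mm, (u,v))
    def f(p):
        r=[]
        for c,fi,l,uv in obs:
            l=np.array(l)/1000; ca,sa=np.cos(p[2]),np.sin(p[2])
            r+=list(proj(c,[p[0]+ca*l[0]-sa*l[1],p[1]+sa*l[0]+ca*l[1],z+l[2]],fi)-uv)
        return np.array(r)
    s=least_squares(f,x0,loss='soft_l1'); print(np.round(s.x,4),'yaw',round(np.degrees(s.x[2]),2),np.round(f(s.x).reshape(-1,2),1).tolist()); return s.x
E
python3 - <<'E'
from fit2 import *
W=load('w1')
for pts,x0 in ([(381,396),(424,396),(387,180),(426,180)],[.448,-.164,-.15]),([(283,438),(311,431),(224,250),(257,237)],[.47,-.278,.14]):
    fitv(.018,[(W,True,l,(u*.7-.15,v*.7-.15)) for l,(u,v) in zip([(70,-18,62),(70,18,62),(-83,-14,18),(-83,14,18)],pts)],x0)
E
```

```text
[ 0.4476 -0.1678 -0.1719] yaw -9.85 [[-2.2, 1.1], [2.2, 1.7], [0.0, -1.2], [-0.0, -0.7]]
[ 0.4725 -0.2744  0.1606] yaw 9.2 [[-0.8, 2.9], [8.3, 1.1], [0.3, -1.3], [-1.3, -0.6]]
```

step_arm([
  [[18,-1,-25],[0,0,0],1],
  [[18,-1,-65],[0,0,0],1],
  [[18,-1,-105],[0,0,0],1],
  [[18,-1,-145],[0,0,0],1],
  [[18,-1,-180],[0,0,0],1],
])

```text
time_s: 2.28
eef_pos: [0.4469, -0.1634, 0.0117]
ee_rot: [3.141, -0.001, 2.988]
contact_force: [0.2, -0.2, -0.1]
width: 1.002
finger_force: 0.0
```

step_arm([
  [[0,0,-7],[0,0,0],1],
  [[0,0,-7],[0,0,0],0.2],
  [[0,0,-7],[0,0,0],0],
  [[0,0,-7],[0,0,0],0],
  [[0,0,-7],[0,0,0],0],
])

```text
time_s: 2.7
eef_pos: [0.45, -0.1652, 0.0094]
ee_rot: [-3.14, 0.004, 2.989]
contact_force: [0.3, -0.8, -0.2]
width: 0.454
finger_force: 0.0
```

step_arm([
  [[0,0,0],[0,0,0],0],
  [[0,0,0],[0,0,0],0],
  [[0,0,0],[0,0,0],0],
  [[0,0,0],[0,0,0],0],
  [[0,0,0],[0,0,0],0],
])

```text
time_s: 3.12
eef_pos: [0.4479, -0.1641, 0.0072]
ee_rot: [3.142, 0.0, 2.989]
contact_force: [0.5, -0.4, 1.1]
width: -0.001
finger_force: 0.0
```

The fingers shut fully without an object: something is off, so I look.

```bash
python3 -c "
from h import *
s=ctrl.get_state();print(s['time_s'],s['eef_pos'],s['contact_force'],s['width'],s['finger_force'])
cap('scene','s2');cap('top','t2')
a=cv2.imread('pics/s2.png')[150:350,170:436];b=cv2.imread('pics/t2.png')[190:390,230:496]
cv2.imwrite('pics/st2.png',cv2.resize(np.hstack([a,b]),None,fx=1.5,fy=1.5,interpolation=cv2.INTER_CUBIC))"
```

```text
3.1167 [ 0.4479492  -0.16413705  0.00720455] [ 0.54945888 -0.40139255  1.14156436] -0.0012667000495578307 0.0
```

View pics/st2.png

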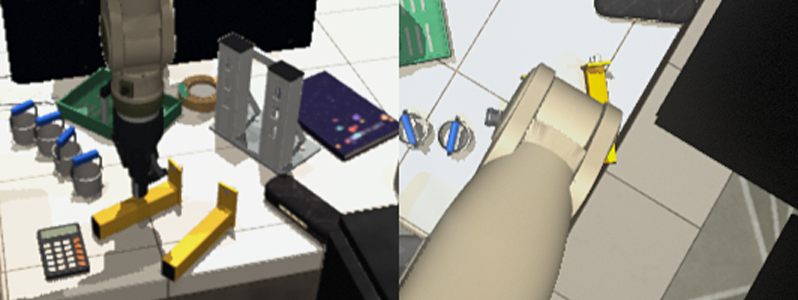

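```bash
python3 -c "
from h import *
crop('s2',220,180,340,320,4,'s2c')"
```

```text
(no output)
```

View pics/s2c.png

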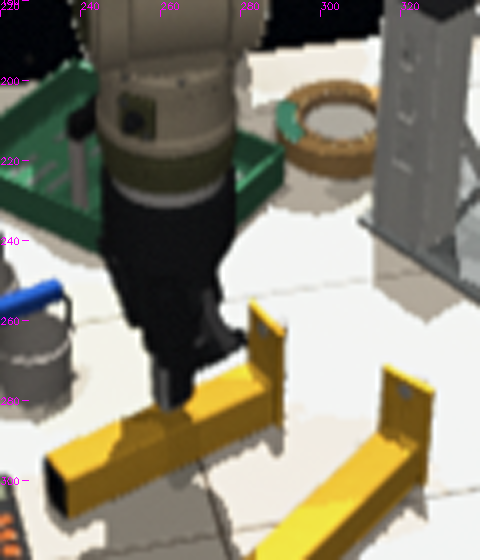

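```bash
python3 -c "
from h import *
c=load('s2')
for p in ([.448,-.164,.007],[.448,-.164,.036],[.448,-.164,.026],[.448,-.14,.007],[.448,-.13,.007]): print(p,proj(c,p))
a,b=cv2.imread('pics/scene0.png').astype(int),cv2.imread('pics/s2.png').astype(int)
for i in (a,b):
  m=(i[:,:,2]>150)&(i[:,:,0]<90)&(i[:,:,1]>90); ys,xs=np.where(m); k=(xs<292)&(ys>250)&(ys<315)&(xs>225); print(xs[k].min(),xs[k].max(),ys[k].min(),ys[k].max())
"
```

```text
[0.448, -0.164, 0.007] [263.36310223 291.34474418]
[0.448, -0.164, 0.036] [263.20670992 282.76862936]
[0.448, -0.164, 0.026] [263.2611285  285.75279101]
[0.448, -0.14, 0.007] [256.83155859 286.23909224]
[0.448, -0.13, 0.007] [254.15098172 284.14370817]
232 291 256 314
232 291 256 314
```

```bash
python3 -c "
from h import *
c=cap('wrist','w2')
p=[.448,-.164,.007]
print(proj(c,p,True),proj(c,[.448,-.164,.036],True))
crop('w2',180,150,400,400,3,'w2c')
i=cv2.imread('pics/w2c.png');cv2.imwrite('pics/w2c.png',cv2.resize(i,(528,600)))"
```

```text
[282.80459369 249.32685903] [282.72060607 272.67830755]
```

View pics/w2c.png

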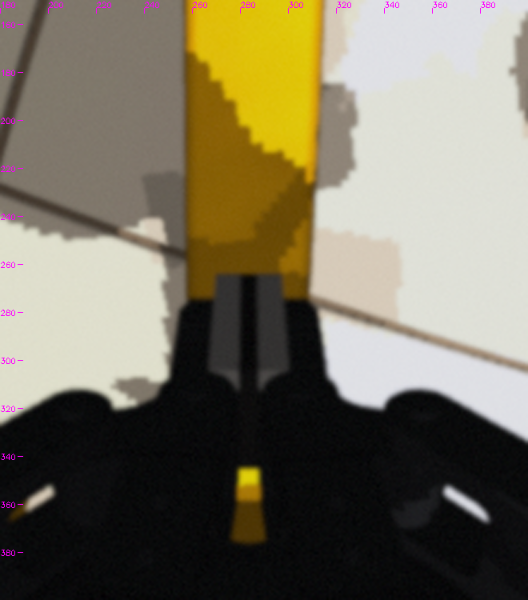

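Run:
```python
from h import *
from scipy.optimize import least_squares
W=load('w1');W2=load('w2');s=ctrl.get_state();print(s['joints'],s['effort'],s['eef_pos'],W2['position'],W2['attitude'])
pts=[(381,396),(424,396),(387,180),(426,180)];L=[(70,-18,62),(70,18,62),(-83,-14,18),(-83,14,18)]
def f(p):
    r=[]
    for l,(u,v) in zip(L,pts):
        l=np.array(l)/1000;ca,sa=np.cos(p[2]),np.sin(p[2])
        r+=list(proj(W,[p[0]+ca*l[0]-sa*l[1],p[1]+sa*l[0]+ca*l[1],p[3]+l[2]],True)-np.array([u*.7-.15,v*.7-.15]))
    return np.array(r)
q=least_squares(f,[.448,-.164,-.15,.018]);print(q.x,q.fun.round(1))
# arm edge columns in w2 at several rows: widths of yellow
i=cv2.imread('pics/w2.png').astype(int)
for v in (10,60,110,160,200,240):
    m=(i[v,:,2]-i[v,:,0]>50); xs=np.where(m[200:360])[0]+200; 
    a,b=xs.min(),xs.max()+1
    A,B=onz(W2,a,v,.036,True),onz(W2,b,v,.036,True); print(v,a,b,'width at z=.036 assuming pose:',np.linalg.norm(A-B).round(4),A.round(3))
```

```text
[-5.19789927e-01  2.72229180e-01 -5.05272908e-01  7.93509102e-01
  1.05949038e-04 -3.66848531e-01] [ 3.38036218e-03 -4.00535560e+01  2.41600299e+01  2.32054779e-03
  5.86904844e-05  7.51628613e-05] [ 0.44780977 -0.16405867  0.00696519] [0.36352847061766463, -0.1506986190749928, 0.18694726599590772] [-0.3343587325813939, 0.0005229127157431179, 1.4183127975356955]
[ 0.44912967 -0.16808335 -0.17149189  0.01190051] [-1.8 -0.5  1.9  0.1  0.2 -0.1 -0.3  0.4]Traceback (most recent call last):
  File "<stdin>", line 16, in <module>
    return umr_minimum(a, axis, None, out, keepdims, initial, where)
ValueError: zero-size array to reduction operation minimum which has no identity
```

Run:
```python
from h import *
W2=load('w2')
i=cv2.imread('pics/w2.png').astype(int)
for v in (100,130,160,190,220,250):
    m=(i[v,:,2]-i[v,:,0]>45); xs=np.where(m[230:350])[0]+230
    if not len(xs): continue
    a,b=xs.min(),xs.max()+1
    print(v,a,b,[(z,np.linalg.norm(onz(W2,a,v,z,True)-onz(W2,b,v,z,True)).round(4)) for z in(.036,.016,0.)],onz(W2,a,v,.036,True).round(3))
m=(i[:,:,2]-i[:,:,0]>45);m[:,:230]=0;m[:,350:]=0;ys=np.where(m.sum(1)>20)[0];print(ys.min(),[onz(W2,285,ys.min(),z,True).round(4) for z in(.036,.01)])
```

```text
130 256 317 [(0.036, np.float64(0.0282)), (0.016, np.float64(0.0319)), (0.0, np.float64(0.0349))] [ 0.373 -0.165  0.036]
160 256 316 [(0.036, np.float64(0.0282)), (0.016, np.float64(0.0319)), (0.0, np.float64(0.0349))] [ 0.387 -0.167  0.036]
190 257 314 [(0.036, np.float64(0.0274)), (0.016, np.float64(0.0311)), (0.0, np.float64(0.034))] [ 0.401 -0.169  0.036]
220 257 313 [(0.036, np.float64(0.0278)), (0.016, np.float64(0.0315)), (0.0, np.float64(0.0344))] [ 0.417 -0.172  0.036]
250 258 310 [(0.036, np.float64(0.0268)), (0.016, np.float64(0.0303)), (0.0, np.float64(0.0331))] [ 0.433 -0.175  0.036]
27 [array([ 0.3271, -0.1443,  0.036 ]), array([ 0.3208, -0.1433,  0.01  ])]
```

Run:
```python
from h import *
W=load('w1');st=np.array([.42955,-.16502,.19393]);Rt=R.from_euler('xyz',[179.98,0,171.2],degrees=True).as_matrix()
for dz in (0,-.013,-.02,-.03,-.045):
  print(dz,[proj(W,st+Rt@np.array([.011,s*.0425,dz]),True).round(1) for s in(1,-1)])
```

```text
0 [array([352.6, 232.2]), array([212.7, 232.1])]
-0.013 [array([357. , 240.9]), array([208.2, 240.8])]
-0.02 [array([359.6, 246. ]), array([205.6, 245.9])]
-0.03 [array([363.7, 254. ]), array([201.5, 253.8])]
-0.045 [array([370.5, 267.6]), array([194.6, 267.4])]
```

The pose is right (arm width fits) but the finger ends sit ~30 mm above the stated TCP (tips at v≈277 in w1, not ~241). The shut tips are just above the arm top (z = 36), so I touch it gently to calibrate the length.

step_arm([
  [[0,0,-0.5],[0,0,0],0],
  [[0,0,-1],[0,0,0],0],
  [[0,0,-1.5],[0,0,0],0],
  [[0,0,-2],[0,0,0],0],
  [[0,0,-2],[0,0,0],0],
])

```text
time_s: 3.68
eef_pos: [0.4478, -0.164, 0.0048]
ee_rot: [3.141, -0.0, 2.989]
contact_force: [0.8, 0.3, -0.0]
width: 0.004
finger_force: 0.0
```

step_arm([
  [[0,0,-0.5],[0,0,0],0],
  [[0,0,-1],[0,0,0],0],
  [[0,0,-1.5],[0,0,0],0],
  [[0,0,-2],[0,0,0],0],
  [[0,0,-2],[0,0,0],0],
])

```text
time_s: 4.1
eef_pos: [0.4478, -0.1641, 0.0029]
ee_rot: [3.141, -0.0, 2.989]
contact_force: [-0.0, 0.2, -0.3]
width: -0.0
finger_force: 0.0
```

step_arm([
  [[0,0,-0.5],[0,0,0],0],
  [[0,0,-1],[0,0,0],0],
  [[0,0,-1.5],[0,0,0],0],
  [[0,0,-2],[0,0,0],0],
  [[0,0,-2],[0,0,0],0],
])

```text
time_s: 4.52
eef_pos: [0.4478, -0.164, 0.0009]
ee_rot: [3.141, -0.0, 2.989]
contact_force: [-0.1, 0.3, -0.3]
width: 0.003
finger_force: 0.0
```

```bash
python3 -c "
from h import *
print(ctrl.get_state()['contact_force'])
cap('wrist','w3');i=cv2.imread('pics/w3.png')[225:300,225:350]
cv2.imwrite('pics/w3c.png',cv2.resize(i,None,fx=5,fy=5,interpolation=cv2.INTER_CUBIC))
g=cv2.imread('pics/w3.png').astype(int); h=cv2.imread('pics/w2.png').astype(int)
for im in(h,g): print([int(im[v,270:278].mean(0)[2]-im[v,270:278].mean(0)[0]) for v in range(240,290,3)])
"
```

```text
[-0.08838556  0.3316407  -0.30760413]
[131, 131, 131, 126, 102, 100, 100, 100, 39, 5, 4, 3, 1, 1, 2, 2, 1]
[130, 131, 131, 131, 129, 123, 100, 99, 39, 4, 3, 3, 2, 1, 1, 1, 1]
```

Run:
```python
from h import *
W=load('w3');s=ctrl.get_state();Rt=R.from_euler('xyz',s['ee_rot']).as_matrix()
for x in (0,.006,.011):
  print(x,[(dz,proj(W,s['eef_pos']+Rt@np.array([x,0,dz]),True)[1].round(1)) for dz in np.arange(-.05,.001,.005).round(3)])
S=cap('scene','s3');print([(dz,proj(S,s['eef_pos']+Rt@np.array([x,0,dz])).round(1)) for x in(.011,-.011) for dz in(-.05,-.04,-.03,-.02)])
crop('s3',235,250,295,300,8,'s3c')
```

```text
0 [(np.float64(-0.05), np.float64(294.2)), (np.float64(-0.045), np.float64(288.6)), (np.float64(-0.04), np.float64(283.3)), (np.float64(-0.035), np.float64(278.3)), (np.float64(-0.03), np.float64(273.5)), (np.float64(-0.025), np.float64(269.0)), (np.float64(-0.02), np.float64(264.6)), (np.float64(-0.015), np.float64(260.5)), (np.float64(-0.01), np.float64(256.6)), (np.float64(-0.005), np.float64(252.8)), (np.float64(-0.0), np.float64(249.2))]
0.006 [(np.float64(-0.05), np.float64(283.5)), (np.float64(-0.045), np.float64(278.1)), (np.float64(-0.04), np.float64(273.0)), (np.float64(-0.035), np.float64(268.1)), (np.float64(-0.03), np.float64(263.5)), (np.float64(-0.025), np.float64(259.1)), (np.float64(-0.02), np.float64(255.0)), (np.float64(-0.015), np.float64(251.0)), (np.float64(-0.01), np.float64(247.3)), (np.float64(-0.005), np.float64(243.7)), (np.float64(-0.0), np.float64(240.3))]
0.011 [(np.float64(-0.05), np.float64(274.3)), (np.float64(-0.045), np.float64(269.0)), (np.float64(-0.04), np.float64(264.0)), (np.float64(-0.035), np.float64(259.4)), (np.float64(-0.03), np.float64(254.9)), (np.float64(-0.025), np.float64(250.7)), (np.float64(-0.02), np.float64(246.7)), (np.float64(-0.015), np.float64(242.9)), (np.float64(-0.01), np.float64(239.3)), (np.float64(-0.005), np.float64(235.9)), (np.float64(-0.0), np.float64(232.6))]
[(-0.05, array([259.2, 280.1])), (-0.04, array([259.3, 283.2])), (-0.03, array([259.4, 286.2])), (-0.02, array([259.4, 289.1])), (-0.05, array([266.9, 276.5])), (-0.04, array([267. , 279.5])), (-0.03, array([267. , 282.5])), (-0.02, array([267.1, 285.5]))]
```

View pics/s3c.png

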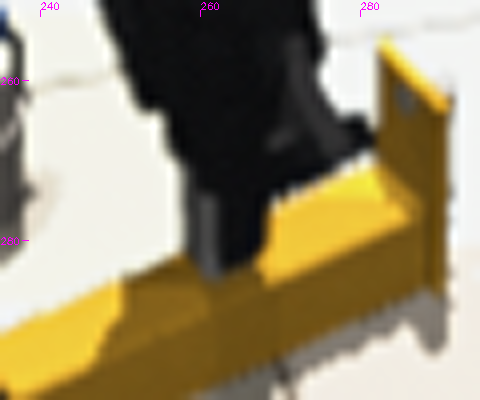

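step_arm([
  [[0,0,-0.5],[0,0,0],0],
  [[0,0,-1],[0,0,0],0],
  [[0,0,-1.5],[0,0,0],0],
  [[0,0,-2],[0,0,0],0],
  [[0,0,-2],[0,0,0],0],
])

```text
time_s: 5.03
eef_pos: [0.4478, -0.1641, -0.0011]
ee_rot: [3.141, -0.0, 2.989]
contact_force: [0.7, 0.4, -0.6]
width: -0.002
finger_force: 0.0
```

step_arm([
  [[0,0,-0.5],[0,0,0],0],
  [[0,0,-1],[0,0,0],0],
  [[0,0,-1],[0,0,0],0],
  [[0,0,-1],[0,0,0],0],
  [[0,0,-1],[0,0,0],0],
])

```text
time_s: 5.45
eef_pos: [0.4479, -0.1641, -0.0013]
ee_rot: [-3.141, 0.0, 2.989]
contact_force: [-2.5, 1.5, 6.7]
width: 0.001
finger_force: 3.7
```

step_arm([
  [[0,0,-0.5],[0,0,0],0],
  [[0,0,-1],[0,0,0],0],
  [[0,0,-1],[0,0,0],0],
  [[0,0,-1],[0,0,0],0],
  [[0,0,-1],[0,0,0],0],
])

```text
time_s: 5.87
eef_pos: [0.4479, -0.1641, -0.0013]
ee_rot: [-3.141, 0.001, 2.989]
contact_force: [-4.2, 3.1, 16.4]
width: 0.004
finger_force: 8.3
```

Contact at reported z = −1.3 mm, so the shut tips end 37 mm above the reported TCP. I raise, open, and grasp with that correction.

step_arm([
  [[0,0,30],[0,0,0],0.5],
  [[0,0,40],[0,0,-0.5],1],
  [[0,0,40],[0,0,-0.5],1],
  [[0,0,40],[0,0,-0.5],1],
  [[0,-1,40],[0,0,-0.5],1],
])

```text
time_s: 6.28
eef_pos: [0.4474, -0.1648, 0.0362]
ee_rot: [3.141, -0.001, 2.98]
contact_force: [0.0, -0.3, 0.0]
width: 0.705
finger_force: 0.0
```

step_arm([
  [[0,0,0],[0,0,0],1],
  [[0,0,-20],[0,0,0],1],
  [[0,0,-45],[0,0,0],1],
  [[0,0,-60],[0,0,0],1],
  [[0,0,-66],[0,0,0],1],
])

```text
time_s: 6.7
eef_pos: [0.4453, -0.1637, -0.0321]
ee_rot: [3.14, -0.005, 2.98]
contact_force: [-1.0, 0.9, 0.5]
width: 1.001
finger_force: 0.0
```

step_arm([
  [[0,0,0],[0,0,0],0.5],
  [[0,0,0],[0,0,0],0],
  [[0,0,0],[0,0,0],0],
  [[0,0,0],[0,0,0],0],
  [[0,0,0],[0,0,0],0],
])

```text
time_s: 7.12
eef_pos: [0.449, -0.1656, -0.0278]
ee_rot: [-3.141, 0.002, 2.98]
contact_force: [0.1, -2.1, 1.5]
width: 0.318
finger_force: 60.5
```

step_arm([
  [[0,0,0],[0,0,0],0],
  [[0,0,0],[0,0,0],0],
  [[0,0,0],[0,0,0],0],
  [[0,0,0],[0,0,0],0],
  [[0,0,0],[0,0,0],0],
])

```text
time_s: 7.53
eef_pos: [0.449, -0.1657, -0.0278]
ee_rot: [-3.141, 0.002, 2.98]
contact_force: [0.1, 0.6, 6.7]
width: 0.317
finger_force: 61.1
```

step_arm([
  [[0,0,30],[0,0,0],0],
  [[0,0,70],[0,0,0],0],
  [[0,0,100],[0,0,0],0],
  [[20,7,100],[0,0,2],0],
  [[50,17,100],[0,0,4],0],
])

```text
time_s: 7.95
eef_pos: [0.4979, -0.149, 0.0736]
ee_rot: [-3.14, 0.003, 3.049]
contact_force: [-1.0, -0.4, -2.5]
width: 0.316
finger_force: 60.3
```

step_arm([
  [[30,10,0],[0,0,2],0],
  [[60,20,0],[0,0,4],0],
  [[84,30,0],[0,0,4.3],0],
  [[84,30,0],[0,0,4.3],0],
  [[84,30,0],[0,0,4.3],0],
])

```text
time_s: 8.37
eef_pos: [0.5822, -0.1173, 0.0702]
ee_rot: [3.141, -0.001, 3.127]
contact_force: [0.0, 0.0, -2.2]
width: 0.317
finger_force: 60.0
```

Run:
```python
from h import *
s=ctrl.get_state();print(s['time_s'],s['eef_pos'],np.degrees(s['ee_rot']),s['contact_force'],s['width'],s['finger_force'])
cap('scene','s4');cap('top','t4')
crop('s4',290,170,390,290,5,'a');crop('t4',270,140,370,220,3,'b')
a=cv2.imread('pics/a.png');b=cv2.imread('pics/b.png');o=np.zeros((600,800,3),np.uint8);o[:,:500]=a;o[:240,500:]=b;cv2.imwrite('pics/s4c.png',o)
```

```text
8.3667 [ 0.58217579 -0.11726435  0.07018843] [ 1.79980499e+02 -7.53437942e-02  1.79139375e+02] [ 0.01143704  0.04506792 -2.24449407] 0.31661111399712166 60.04701018333435
```

View pics/s4c.png

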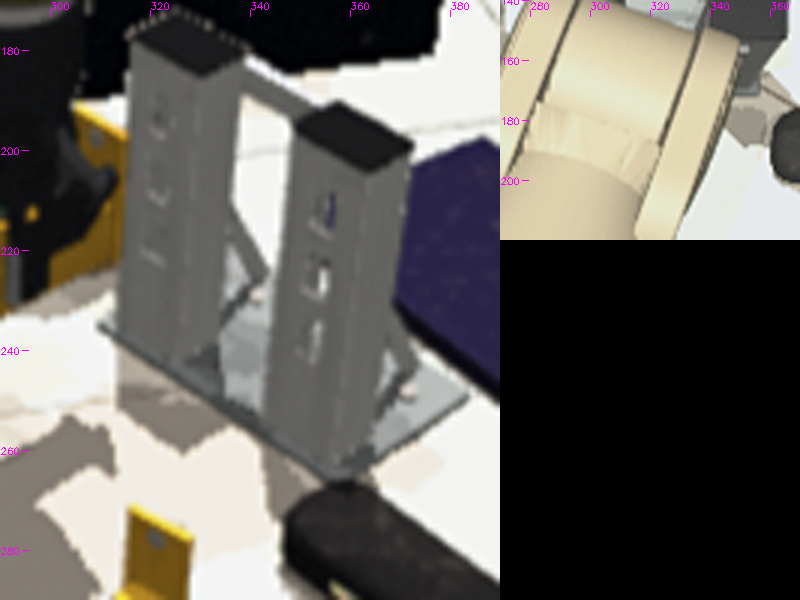

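The picture shows the held bracket in front of the left upright (plate corner at (315,197)), level; the arm hides the top view. I refit the stand and the held bracket in this same view.

Run:
```python
from fit2 import *
T=load('top0');S=load('s4');s=ctrl.get_state();e=s['eef_pos']
k=lambda X,Y:(290+X/5-.4,170+Y/5-.4); tp=lambda X,Y:(170+X/3-.33,112+Y/3-.33)
sl=[(0,y,z) for y in(55,-55) for z in(160,120,80)]
o1=[(T,False,l,tp(*p)) for l,p in zip(sl,[(382,126),(381,138),(379,150),(541,132),(533,144),(527,156)])]
o2=[(S,False,l,k(*p)) for l,p in zip([(0,80,199),(0,30,199),(0,-30,199),(0,-80,199)]+sl,[(132,45),(202,77),(294,127),(368,173),(162,122),(158,188),(153,250),(325,212),(316,277),(309,342)])]
fitv(0,o1,[.69,-.175,0]);fitv(0,o2,[.69,-.175,0]);fitv(0,o1+o2,[.69,-.175,0])
# bracket: plate corners at known z
m=np.array([e[0]-.001,e[1],e[2]+.0458])
for l,p in [((67,18,62),(75,101)),((70,-18,62),(125,133))]:
    w=onz(S,*k(*p),m[2]+l[2]/1000); print('meas',w.round(4),'exp',(m+np.array(l)/1000).round(4))
```

```text
[ 0.6898 -0.1744 -0.0171] yaw -0.98 [[0.3, 0.2], [-0.0, 0.1], [-0.0, -0.3], [-0.1, 0.3], [0.1, 0.1], [-0.3, -0.4]]
[ 0.6894 -0.1768 -0.011 ] yaw -0.63 [[-0.5, -1.5], [-0.0, 0.2], [-0.2, 0.4], [0.9, 0.1], [-0.2, -0.2], [-0.2, -0.7], [-0.0, -1.0], [-0.0, 0.8], [0.3, 0.7], [0.2, 0.2]]
[ 0.6901 -0.1753 -0.0156] yaw -0.89 [[0.8, 0.2], [0.4, 0.0], [0.4, -0.4], [0.4, 0.2], [0.5, -0.1], [0.2, -0.5], [-0.7, -1.9], [-0.3, -0.2], [-0.6, 0.0], [0.5, -0.2], [-0.4, -0.5], [-0.4, -1.1], [-0.2, -1.3], [-0.4, 0.5], [-0.1, 0.4], [-0.1, -0.2]]
meas [ 0.6514 -0.0972  0.1781] exp [ 0.6465 -0.0998  0.1781]
meas [ 0.6494 -0.1338  0.1781] exp [ 0.6495 -0.1358  0.1781]
```

step_arm([
  [[0,-4,1],[0,0,0],0],
  [[10,-4,1],[0,0,0],0],
  [[20,-4,1],[0,0,0],0],
  [[22,-4,1],[0,0,0],0],
  [[22,-4,1],[0,0,0],0],
])

```text
time_s: 8.88
eef_pos: [0.6036, -0.1229, 0.0722]
ee_rot: [-3.141, 0.0, 3.124]
contact_force: [-0.9, 0.2, -2.4]
width: 0.315
finger_force: 60.1
```

step_arm([
  [[2,0,0],[0,0,0],0],
  [[4,0,0],[0,0,0],0],
  [[6,0,0],[0,0,0],0],
  [[8,0,0],[0,0,0],0],
  [[8,0,0],[0,0,0],0],
])

```text
time_s: 9.3
eef_pos: [0.6122, -0.1221, 0.0721]
ee_rot: [3.142, 0.0, 3.125]
contact_force: [0.1, -0.6, -1.2]
width: 0.316
finger_force: 60.1
```

step_arm([
  [[1,0,0],[0,0,0],0],
  [[2,0,0],[0,0,0],0],
  [[3,0,0],[0,0,0],0],
  [[4,0,0],[0,0,0],0],
  [[4,0,0],[0,0,0],0],
])

```text
time_s: 9.72
eef_pos: [0.613, -0.1219, 0.0716]
ee_rot: [3.141, -0.005, 3.124]
contact_force: [-9.4, -1.0, 1.5]
width: 0.316
finger_force: 60.6
```

step_arm([
  [[1,0,0],[0,0,0],0],
  [[2,0,0],[0,0,0],0],
  [[3,0,0],[0,0,0],0],
  [[3,0,0],[0,0,0],0],
  [[3,0,0],[0,0,0],0],
])

```text
time_s: 10.13
eef_pos: [0.6131, -0.1219, 0.071]
ee_rot: [3.141, -0.01, 3.124]
contact_force: [-15.3, -0.4, 3.5]
width: 0.321
finger_force: 60.8
```

step_arm([
  [[-8,0,0],[0,0,0],0],
  [[-12,-3,0],[0,0,0],0],
  [[-12,-3,0],[0,0,0],0],
  [[-8,-3,0],[0,0,0],0],
  [[-6,-3,0],[0,0,0],0],
])

```text
time_s: 10.55
eef_pos: [0.6132, -0.1253, 0.0722]
ee_rot: [-3.141, -0.0, 3.125]
contact_force: [-6.7, -1.7, 1.5]
width: 0.318
finger_force: 60.4
```

step_arm([
  [[2,0,0],[0,0,0],0],
  [[4,0,0],[0,0,0],0],
  [[6,0,0],[0,0,0],0],
  [[6,0,0],[0,0,0],0],
  [[6,0,0],[0,0,0],0],
])

```text
time_s: 10.97
eef_pos: [0.613, -0.125, 0.0708]
ee_rot: [-3.142, -0.012, 3.123]
contact_force: [-17.4, -1.1, 3.6]
width: 0.311
finger_force: 61.1
```

step_arm([
  [[-7,0,0],[0,0,0],0],
  [[-7,-2,0],[0,0,0],0],
  [[-7,-4,0],[0,0,0],0],
  [[-7,-5,0],[0,0,0],0],
  [[-7,-5,0],[0,0,0],0],
])

```text
time_s: 11.38
eef_pos: [0.6129, -0.1305, 0.0722]
ee_rot: [-3.141, 0.001, 3.125]
contact_force: [-0.3, -0.2, -1.7]
width: 0.313
finger_force: 60.2
```

step_arm([
  [[0,3,0],[0,0,0],0],
  [[0,6,0],[0,0,0],0],
  [[0,9,0],[0,0,0],0],
  [[0,12,0],[0,0,0],0],
  [[0,12,0],[0,0,0],0],
])

```text
time_s: 11.8
eef_pos: [0.6118, -0.1172, 0.072]
ee_rot: [3.141, -0.0, 3.126]
contact_force: [0.3, -0.5, -1.5]
width: 0.319
finger_force: 60.2
```

step_arm([
  [[2,0,0],[0,0,0],0],
  [[4,0,0],[0,0,0],0],
  [[4,0,0],[0,0,0],0],
  [[4,0,0],[0,0,0],0],
  [[4,0,0],[0,0,0],0],
])

```text
time_s: 12.22
eef_pos: [0.6159, -0.1182, 0.0719]
ee_rot: [3.141, -0.0, 3.125]
contact_force: [-0.6, -0.2, -1.8]
width: 0.319
finger_force: 60.2
```

step_arm([
  [[0,1,0],[0,0,0],0],
  [[0,2,0],[0,0,0],0],
  [[0,3,0],[0,0,0],0],
  [[0,4,0],[0,0,0],0],
  [[0,4,0],[0,0,0],0],
])

```text
time_s: 12.63
eef_pos: [0.6158, -0.1145, 0.072]
ee_rot: [-3.141, -0.0, 3.124]
contact_force: [-0.9, -1.8, -2.2]
width: 0.321
finger_force: 60.1
```

step_arm([
  [[0,-3,0],[0,0,0],0],
  [[3,-3,0],[0,0,0],0],
  [[5,-3,0],[0,0,0],0],
  [[7,-3,0],[0,0,0],0],
  [[7,-3,0],[0,0,0],0],
])

```text
time_s: 13.05
eef_pos: [0.6235, -0.117, 0.072]
ee_rot: [3.141, 0.0, 3.125]
contact_force: [1.2, -0.4, -2.6]
width: 0.316
finger_force: 60.2
```

step_arm([
  [[1,0,0],[0,0,0],0],
  [[2,0,0],[0,0,0],0],
  [[3,0,0],[0,0,0],0],
  [[4,0,0],[0,0,0],0],
  [[4,0,0],[0,0,0],0],
])

```text
time_s: 13.47
eef_pos: [0.6244, -0.1168, 0.0716]
ee_rot: [3.141, -0.005, 3.124]
contact_force: [-7.1, 0.2, 0.4]
width: 0.316
finger_force: 60.6
```

step_arm([
  [[-2,0,-3],[0,0,0],0],
  [[-2,0,-6],[0,0,0],0],
  [[-2,0,-9],[0,0,0],0],
  [[-2,0,-12],[0,0,0],0],
  [[-2,0,-13],[0,0,0],0],
])

```text
time_s: 13.88
eef_pos: [0.6246, -0.117, 0.0586]
ee_rot: [3.141, -0.001, 3.125]
contact_force: [-4.1, 0.9, 2.6]
width: 0.317
finger_force: 60.7
```

step_arm([
  [[0,0,-1],[0,0,0],0],
  [[0,0,-2],[0,0,0],0],
  [[0,0,-3],[0,0,0],0],
  [[0,0,-3],[0,0,0],0],
  [[0,0,-3],[0,0,0],0],
])

```text
time_s: 14.3
eef_pos: [0.6246, -0.1171, 0.0582]
ee_rot: [-3.141, 0.001, 3.125]
contact_force: [-9.2, 1.7, 12.6]
width: 0.318
finger_force: 62.2
```

step_arm([
  [[0,0,-1],[0,0,0],0],
  [[0,0,-2],[0,0,0],0],
  [[0,0,-3],[0,0,0],0],
  [[0,0,-4],[0,0,0],0],
  [[0,0,-4],[0,0,0],0],
])

```text
time_s: 14.72
eef_pos: [0.6247, -0.1172, 0.0575]
ee_rot: [-3.14, 0.003, 3.125]
contact_force: [-16.5, 2.8, 29.0]
width: 0.315
finger_force: 64.6
```

step_arm([
  [[0,0,-1],[0,0,0],0],
  [[0,0,-2],[0,0,0],0],
  [[0,0,-3],[0,0,0],0],
  [[0,0,-3],[0,0,0],0],
  [[0,0,-3],[0,0,0],0],
])

```text
time_s: 15.13
eef_pos: [0.6248, -0.1173, 0.057]
ee_rot: [-3.14, 0.004, 3.125]
contact_force: [-21.7, 3.9, 41.8]
width: 0.319
finger_force: 66.3
```

step_arm([
  [[0,0,4],[0,0,0],0],
  [[0,0,8],[0,0,0],0],
  [[0,0,8],[0,0,0],0.6],
  [[0,0,8],[0,0,0],0.6],
  [[0,0,8],[0,0,0],0.6],
])

```text
time_s: 15.55
eef_pos: [0.6259, -0.1173, 0.0568]
ee_rot: [-3.142, 0.002, 3.125]
contact_force: [1.5, 1.5, -0.1]
width: 0.6
finger_force: 0.0
```

step_arm([
  [[0,0,20],[0,0,0],0.6],
  [[0,0,42],[0,0,0],0.6],
  [[0,0,42],[0,0,0],0.3],
  [[10,0,42],[0,0,0],0],
  [[15,0,42],[0,0,0],0],
])

```text
time_s: 15.97
eef_pos: [0.6412, -0.1173, 0.0988]
ee_rot: [-3.141, 0.002, 3.125]
contact_force: [0.2, -0.0, 0.0]
width: 0.181
finger_force: 0.0
```

step_arm([
  [[0,0,0],[0,0,0],0],
  [[0,0,0],[0,0,0],0],
  [[0,0,-8],[0,0,0],0],
  [[0,0,-13],[0,0,0],0],
  [[0,0,-15],[0,0,0],0],
])

```text
time_s: 16.38
eef_pos: [0.6397, -0.1172, 0.0848]
ee_rot: [-3.141, 0.001, 3.125]
contact_force: [-5.2, 1.5, 19.3]
width: 0.001
finger_force: 9.3
```

step_arm([
  [[0,0,-1],[0,0,0],0],
  [[0,0,-2],[0,0,0],0],
  [[0,0,-3],[0,0,0],0],
  [[0,0,-4],[0,0,0],0],
  [[0,0,-4],[0,0,0],0],
])

```text
time_s: 16.8
eef_pos: [0.6397, -0.1173, 0.0845]
ee_rot: [-3.14, 0.003, 3.125]
contact_force: [-9.4, 2.3, 25.6]
width: 0.0
finger_force: 12.9
```

step_arm([
  [[0,0,-2],[0,0,0],0],
  [[0,0,-4],[0,0,0],0],
  [[0,0,-6],[0,0,0],0],
  [[0,0,-7],[0,0,0],0],
  [[0,0,-7],[0,0,0],0],
])

```text
time_s: 17.22
eef_pos: [0.6398, -0.1175, 0.0838]
ee_rot: [-3.138, 0.007, 3.125]
contact_force: [-21.0, 4.2, 55.3]
width: 0.001
finger_force: 28.2
```

step_arm([
  [[0,0,0],[0,0,0],0],
  [[0,0,0],[0,0,0],0],
  [[0,0,0],[0,0,0],0],
  [[0,0,0],[0,0,0],0],
  [[0,0,0],[0,0,0],0],
])

```text
time_s: 17.63
eef_pos: [0.6399, -0.1175, 0.0838]
ee_rot: [-3.138, 0.007, 3.125]
contact_force: [-22.6, 3.5, 54.8]
width: -0.001
finger_force: 28.2
```

step_arm([
  [[0,0,20],[0,0,0],0],
  [[0,0,40],[0,0,0],0.3],
  [[-28,-27,40],[0,0,2],0.6],
  [[-56,-53,40],[0,0,4],1],
  [[-84,-80,40],[0,0,6],1],
])

```text
time_s: 18.05
eef_pos: [0.5548, -0.1971, 0.1126]
ee_rot: [-3.142, 0.0, -3.05]
contact_force: [0.4, -1.0, -0.3]
width: 0.566
finger_force: 0.0
```

step_arm([
  [[-28,-27,0],[0,0,1],1],
  [[-56,-53,0],[0,0,2],1],
  [[-84,-80,0],[0,0,3.4],1],
  [[-84,-80,0],[0,0,3.4],1],
  [[-84,-80,0],[0,0,3.4],1],
])

```text
time_s: 18.47
eef_pos: [0.47, -0.2782, 0.1124]
ee_rot: [3.141, -0.001, -2.999]
contact_force: [-0.1, -0.4, 0.0]
width: 1.002
finger_force: 0.0
```

Run:
```python
from h import *
s=ctrl.get_state();print(s['time_s'],s['eef_pos'],np.degrees(s['ee_rot']),s['contact_force'])
c=cap('wrist','w5');cap('scene','s5')
i=c['color'].astype(int);m=((i[:,:,0]-i[:,:,2]>45)&(i[:,:,1]-i[:,:,2]>25)).astype(np.uint8)
n,l,st,ce=cv2.connectedComponentsWithStats(m)
for k in range(1,n):
    if st[k,4]>300: print(st[k],ce[k])
e=s['eef_pos'];y=s['ee_rot'][2]
for v in range(60,240,30):
    xs=np.where(m[v,180:380])[0]+180
    if len(xs): print(v,xs.min(),xs.max()+1,[onz(c,u,v,.036,True)[:2].round(4) for u in(xs.min(),xs.max()+1)])
```

```text
18.4667 [ 0.4700313  -0.27820472  0.11244818] [ 1.79946802e+02 -2.87710001e-02 -1.71816554e+02] [-0.08242918 -0.35047876  0.0034682 ]
[ 259  112   45  200 7020] [281.53960114 211.73888889]
[ 404  378   48   42 1387] [429.33669791 401.58687815]
120 264 301 [array([ 0.3992, -0.303 ]), array([ 0.3951, -0.2744])]
150 265 300 [array([ 0.4228, -0.299 ]), array([ 0.4189, -0.2716])]
180 264 300 [array([ 0.4472, -0.2966]), array([ 0.4431, -0.2678])]
210 265 300 [array([ 0.4725, -0.2926]), array([ 0.4684, -0.2638])]
```

step_arm([
  [[3,0,-40],[0,0,0],1],
  [[3,0,-80],[0,0,0],1],
  [[3,0,-120],[0,0,0],1],
  [[3,0,-141],[0,0,0],1],
  [[3,0,-141],[0,0,0],1],
])

```text
time_s: 18.98
eef_pos: [0.472, -0.2725, -0.0335]
ee_rot: [3.134, -0.007, -2.992]
contact_force: [-0.4, 0.8, -0.0]
width: 0.998
finger_force: 0.0
```

step_arm([
  [[0,0,0],[0,0,0],0.5],
  [[0,0,0],[0,0,0],0],
  [[0,0,0],[0,0,0],0],
  [[0,0,0],[0,0,0],0],
  [[0,0,0],[0,0,0],0],
])

```text
time_s: 19.4
eef_pos: [0.4764, -0.2782, -0.0259]
ee_rot: [-3.139, 0.003, -2.994]
contact_force: [-1.4, 0.7, 2.2]
width: 0.317
finger_force: 60.6
```

step_arm([
  [[0,0,0],[0,0,0],0],
  [[0,0,0],[0,0,0],0],
  [[0,0,0],[0,0,0],0],
  [[0,0,0],[0,0,0],0],
  [[0,0,0],[0,0,0],0],
])

```text
time_s: 19.82
eef_pos: [0.4765, -0.2782, -0.026]
ee_rot: [-3.139, 0.003, -2.994]
contact_force: [0.8, 0.4, 5.9]
width: 0.315
finger_force: 61.4
```

step_arm([
  [[0,0,30],[0,0,0],0],
  [[0,0,65],[0,0,0],0],
  [[0,0,102],[0,0,0],0],
  [[25,10,102],[0,0,-2.5],0],
  [[50,20,102],[0,0,-5],0],
])

```text
time_s: 20.23
eef_pos: [0.5267, -0.259, 0.0781]
ee_rot: [-3.138, 0.005, -3.086]
contact_force: [0.4, -0.6, -3.2]
width: 0.317
finger_force: 60.3
```

step_arm([
  [[30,13,0],[0,0,-2],0],
  [[60,26,0],[0,0,-4.3],0],
  [[75,31,0],[0,0,-4.3],0],
  [[75,31,0],[0,0,-4.3],0],
  [[75,31,0],[0,0,-4.3],0],
])

```text
time_s: 20.65
eef_pos: [0.6001, -0.2255, 0.0738]
ee_rot: [3.142, -0.001, 3.128]
contact_force: [-0.2, 0.8, -2.6]
width: 0.318
finger_force: 60.2
```

step_arm([
  [[4,-1.5,-0.5],[0,0,0],0],
  [[8,-1.5,-0.5],[0,0,0],0],
  [[12,-1.5,-0.5],[0,0,0],0],
  [[16,-1.5,-0.5],[0,0,0],0],
  [[16,-1.5,-0.5],[0,0,0],0],
])

```text
time_s: 21.07
eef_pos: [0.6165, -0.2282, 0.0737]
ee_rot: [-3.141, 0.001, 3.126]
contact_force: [0.6, -0.0, -2.1]
width: 0.319
finger_force: 60.2
```

step_arm([
  [[1,0,0],[0,0,0],0],
  [[2,0,0],[0,0,0],0],
  [[3,0,0],[0,0,0],0],
  [[3,0,0],[0,0,0],0],
  [[3,0,0],[0,0,0],0],
])

```text
time_s: 21.48
eef_pos: [0.6188, -0.2276, 0.0735]
ee_rot: [3.141, -0.0, 3.127]
contact_force: [-0.8, 0.4, -2.3]
width: 0.313
finger_force: 60.2
```

Past the expected nose contact without force; pushing on to the plate.

step_arm([
  [[1.5,0,0],[0,0,0],0],
  [[3,0,0],[0,0,0],0],
  [[5,0,0],[0,0,0],0],
  [[5,0,0],[0,0,0],0],
  [[5,0,0],[0,0,0],0],
])

```text
time_s: 21.9
eef_pos: [0.624, -0.2276, 0.0735]
ee_rot: [3.142, 0.0, 3.127]
contact_force: [0.6, 0.5, -1.9]
width: 0.312
finger_force: 60.2
```

step_arm([
  [[1,0,0],[0,0,0],0],
  [[2,0,0],[0,0,0],0],
  [[3,0,0],[0,0,0],0],
  [[3,0,0],[0,0,0],0],
  [[3,0,0],[0,0,0],0],
])

```text
time_s: 22.32
eef_pos: [0.6264, -0.2275, 0.0733]
ee_rot: [3.141, -0.001, 3.126]
contact_force: [-2.3, -0.7, -1.8]
width: 0.317
finger_force: 60.4
```

step_arm([
  [[1,0,0],[0,0,0],0],
  [[1,0,-3],[0,0,0],0],
  [[1,0,-6],[0,0,0],0],
  [[1,0,-9],[0,0,0],0],
  [[1,0,-12],[0,0,0],0],
])

```text
time_s: 22.73
eef_pos: [0.6264, -0.2277, 0.0616]
ee_rot: [3.142, -0.002, 3.126]
contact_force: [-6.0, -0.8, 1.0]
width: 0.313
finger_force: 60.8
```

step_arm([
  [[0,0,-2],[0,0,0],0],
  [[0,0,-4],[0,0,0],0],
  [[0,0,-6],[0,0,0],0],
  [[0,0,-8],[0,0,0],0],
  [[0,0,-8],[0,0,0],0],
])

```text
time_s: 23.15
eef_pos: [0.6262, -0.2278, 0.0574]
ee_rot: [-3.14, -0.001, 3.126]
contact_force: [-14.4, 2.3, 19.0]
width: 0.317
finger_force: 63.3
```

step_arm([
  [[0,0,2],[0,0,0],0],
  [[0,0,4],[0,0,0],0],
  [[0,0,4],[0,0,0],0.6],
  [[0,0,4],[0,0,0],0.6],
  [[0,0,4],[0,0,0],0.6],
])

```text
time_s: 23.57
eef_pos: [0.6289, -0.2279, 0.058]
ee_rot: [-3.141, 0.002, 3.127]
contact_force: [-1.0, -0.4, 0.6]
width: 0.598
finger_force: 0.0
```

step_arm([
  [[0,0,20],[0,0,0],0.6],
  [[0,0,42],[0,0,0],0.6],
  [[0,0,42],[0,0,0],0.3],
  [[10,0,42],[0,0,0],0],
  [[13,0,42],[0,0,0],0],
])

```text
time_s: 23.98
eef_pos: [0.6426, -0.2279, 0.1001]
ee_rot: [-3.141, 0.003, 3.127]
contact_force: [-0.1, 0.5, 0.9]
width: 0.18
finger_force: 0.0
```

step_arm([
  [[0,0,0],[0,0,0],0],
  [[0,0,0],[0,0,0],0],
  [[0,0,-8],[0,0,0],0],
  [[0,0,-13],[0,0,0],0],
  [[0,0,-16],[0,0,0],0],
])

```text
time_s: 24.4
eef_pos: [0.64, -0.2274, 0.0825]
ee_rot: [3.141, -0.002, 3.126]
contact_force: [-7.0, 1.8, 19.0]
width: 0.002
finger_force: 10.0
```

step_arm([
  [[0,0,-2],[0,0,0],0],
  [[0,0,-4],[0,0,0],0],
  [[0,0,-6],[0,0,0],0],
  [[0,0,-8],[0,0,0],0],
  [[0,0,-8],[0,0,0],0],
])

```text
time_s: 24.82
eef_pos: [0.6401, -0.2277, 0.0821]
ee_rot: [-3.139, 0.002, 3.126]
contact_force: [-14.5, 4.4, 33.2]
width: 0.002
finger_force: 16.8
```

step_arm([
  [[0,0,30],[0,0,0],0],
  [[-20,0,60],[0,0,0],0.5],
  [[-48,10,80],[0,0,2],1],
  [[-49,48,85],[0,0,4],1],
  [[-49,87,85],[0,0,6],1],
])

```text
time_s: 25.23
eef_pos: [0.5917, -0.1421, 0.1629]
ee_rot: [-3.14, 0.004, -3.055]
contact_force: [1.2, 1.6, -0.0]
width: 0.562
finger_force: 0.0
```

step_arm([
  [[0,40,0],[0,0,2],1],
  [[0,80,0],[0,0,4],1],
  [[0,120,0],[0,0,6.8],1],
  [[0,160,0],[0,0,6.8],1],
  [[0,195,0],[0,0,6.8],1],
])

```text
time_s: 25.65
eef_pos: [0.591, 0.0567, 0.1601]
ee_rot: [3.141, -0.0, -2.933]
contact_force: [0.8, 0.2, -0.6]
width: 1.002
finger_force: 0.0
```

Run:
```python
from h import *
s=ctrl.get_state();print(s['time_s'],s['eef_pos'],np.degrees(s['ee_rot']),s['contact_force'])
c=cap('wrist','w6');crop('w6',150,60,410,300,2,'w6c')
```

```text
25.65 [0.59100003 0.05673118 0.16010247] [ 1.79967442e+02 -2.84660245e-02 -1.68027665e+02] [ 0.78221443  0.24252722 -0.58946047]
```

View pics/w6c.png

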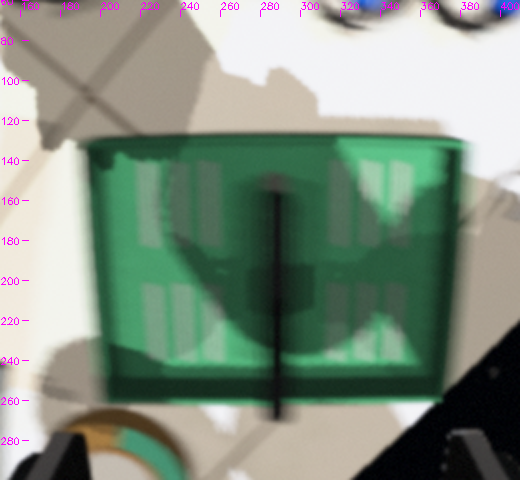

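The picture shows the tray straight under the gripper, its bar running from (288,155) to (288,267), aligned with the tool.

Run:
```python
from h import *
c=load('w6')
a,b=[onz(c,288.5,v,.09,True) for v in(155,267)];d=b-a;print(a,b,(a+b)/2,np.linalg.norm(d),np.degrees(np.arctan2(d[1],d[0])))
```

```text
[0.54448181 0.05160109 0.09      ] [0.63945013 0.07231568 0.09      ] [0.59196597 0.06195838 0.09      ] 0.09720120586890924 12.30469497550658
```

step_arm([
  [[1,3,-40],[0,0,0],1],
  [[1,3,-80],[0,0,0],1],
  [[1,3,-115],[0,0,0],1],
  [[1,3,-135],[0,0,0],1],
  [[1,3,-135],[0,0,0],1],
])

```text
time_s: 26.12
eef_pos: [0.5877, 0.0574, 0.0197]
ee_rot: [3.139, -0.01, -2.933]
contact_force: [-1.1, 0.5, -0.4]
width: 1.003
finger_force: 0.0
```

step_arm([
  [[0,0,0],[0,0,0],0.5],
  [[0,0,0],[0,0,0],0],
  [[0,0,0],[0,0,0],0],
  [[0,0,0],[0,0,0],0],
  [[0,0,0],[0,0,0],0],
])

```text
time_s: 26.53
eef_pos: [0.5942, 0.0572, 0.0272]
ee_rot: [-3.141, 0.003, -2.933]
contact_force: [0.2, 0.3, 0.0]
width: 0.302
finger_force: 0.0
```

step_arm([
  [[0,0,0],[0,0,0],0],
  [[0,0,0],[0,0,0],0],
  [[0,0,0],[0,0,0],0],
  [[0,0,0],[0,0,0],0],
  [[0,0,10],[0,0,0],0],
])

```text
time_s: 26.95
eef_pos: [0.5914, 0.0574, 0.0343]
ee_rot: [3.141, -0.003, -2.933]
contact_force: [-0.8, -0.5, -3.0]
width: 0.129
finger_force: 58.5
```

step_arm([
  [[0,0,25],[0,0,0],0],
  [[0,0,50],[0,0,0],0],
  [[0,0,75],[0,0,0],0],
  [[0,0,100],[0,0,0],0],
  [[0,0,125],[0,0,0],0],
])

```text
time_s: 27.37
eef_pos: [0.592, 0.0575, 0.1616]
ee_rot: [3.141, -0.001, -2.933]
contact_force: [-0.5, 0.6, -2.9]
width: 0.126
finger_force: 58.6
```

step_arm([
  [[-5,0,15],[0,0,-3],0],
  [[-12,-20,16],[0,0,-6],0],
  [[-12,-55,16],[0,0,-9.5],0],
  [[-12,-90,16],[0,0,-12.8],0],
  [[-12,-125,16],[0,0,-12.8],0],
])

```text
time_s: 27.78
eef_pos: [0.5802, -0.0682, 0.1768]
ee_rot: [3.141, -0.001, 3.126]
contact_force: [0.4, 0.7, -2.6]
width: 0.125
finger_force: 58.7
```

step_arm([
  [[0,-35,0],[0,0,0],0],
  [[0,-70,0],[0,0,0],0],
  [[8,-105,0],[0,0,0],0],
  [[26,-105,0],[0,0,0],0],
  [[26,-105,0],[0,0,0],0],
])

```text
time_s: 28.2
eef_pos: [0.6085, -0.1751, 0.1758]
ee_rot: [3.141, 0.001, 3.123]
contact_force: [-1.1, 0.7, -2.3]
width: 0.124
finger_force: 59.0
```

Run:
```python
from h import *
s=ctrl.get_state();print(s['time_s'],s['eef_pos'],np.degrees(s['ee_rot']),s['contact_force'],s['finger_force'])
cap('scene','s7');crop('s7',230,130,430,280,4,'s7c')
```

```text
28.2 [ 0.60847043 -0.1751491   0.17577016] [1.79968399e+02 5.09995052e-02 1.78938284e+02] [-1.14663986  0.72675882 -2.2726339 ] 58.96079957485199
```

View pics/s7c.png

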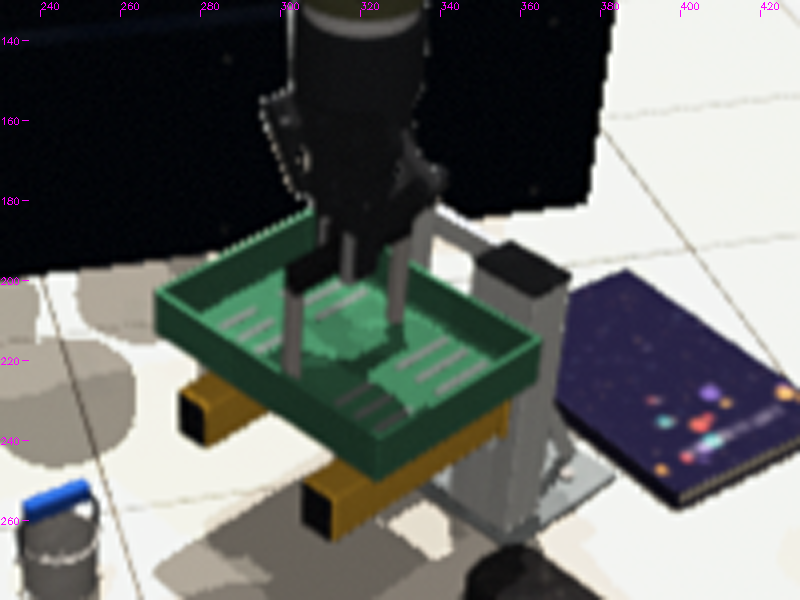

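The tray hangs level over both locked arms. Lowering it and releasing.

step_arm([
  [[-1,1,-12],[0,0,0],0],
  [[-1,1,-20],[0,0,0],0],
  [[-1,1,-25],[0,0,0],0],
  [[-1,1,-28],[0,0,0],0],
  [[-1,1,-30],[0,0,0],0],
])

```text
time_s: 28.67
eef_pos: [0.6049, -0.1706, 0.1472]
ee_rot: [3.141, -0.001, 3.127]
contact_force: [-6.2, 3.2, 10.2]
width: 0.125
finger_force: 60.8
```

step_arm([
  [[0,0,0],[0,0,0],0],
  [[0,0,0],[0,0,0],0.4],
  [[0,0,0],[0,0,0],0.7],
  [[0,0,0],[0,0,0],0.7],
  [[0,0,0],[0,0,0],0.7],
])

```text
time_s: 29.08
eef_pos: [0.6062, -0.1717, 0.1468]
ee_rot: [-3.141, 0.001, 3.127]
contact_force: [-0.2, -0.1, 0.4]
width: 0.691
finger_force: 0.0
```

step_arm([
  [[0,0,15],[0,0,0],0.7],
  [[0,0,45],[0,0,0],0.7],
  [[-15,0,80],[0,0,0],0.7],
  [[-50,15,95],[0,0,0],0.7],
  [[-80,38,95],[0,0,0],0.7],
])

```text
time_s: 29.5
eef_pos: [0.5276, -0.1358, 0.2454]
ee_rot: [-3.138, 0.007, 3.124]
contact_force: [1.2, 0.8, 0.9]
width: 0.701
finger_force: 0.0
```

step_arm([
  [[-25,20,-30],[0,0,-1.5],0.7],
  [[-50,40,-60],[0,0,-3],0.7],
  [[-78,60,-90],[0,0,-5],0.7],
  [[-104,77,-118],[0,0,-5],0.6],
  [[-104,77,-130],[0,0,-5],0.6],
])

```text
time_s: 29.92
eef_pos: [0.4151, -0.0532, 0.1086]
ee_rot: [3.14, -0.007, 3.041]
contact_force: [-0.5, 0.1, 0.0]
width: 0.592
finger_force: 0.0
```

```bash
cat > pail.py <<'E'
from h import *
def blue(name='wrist',z=.075,save=None):
    c=cap(name,save); i=c['color']; hsv=cv2.cvtColor(i,cv2.COLOR_RGB2HSV)
    m=cv2.inRange(hsv,(105,120,80),(125,255,255)); n,l,st,ce=cv2.connectedComponentsWithStats(m)
    f=name=='wrist'
    for k in range(1,n):
        if st[k,4]<(60 if f else 25): continue
        ys,xs=np.where(l==k); P=np.array([onz(c,u,v,z,f)[:2] for u,v in zip(xs,ys)])
        r=cv2.minAreaRect((P*1000).astype(np.float32)); b=cv2.boxPoints(r); e=[b[1]-b[0],b[2]-b[1]]; e=max(e,key=np.linalg.norm)
        a=(np.degrees(np.arctan2(e[1],e[0]))+90)%180-90
        print('centre',np.round(r[0],1),'size',np.round(r[1],1),'yaw',a.round(1))
if __name__=='__main__':
    s=ctrl.get_state();print(s['time_s'],s['eef_pos'].round(4),np.degrees(s['ee_rot']).round(1),s['contact_force'].round(1))
    blue(); print('top'); blue('top')
E
python3 pail.py
```

```text
29.9167 [ 0.4151 -0.0532  0.1086] [179.9  -0.4 174.2] [-0.5  0.1  0. ]
centre [425.2 121.3] size [10.5 43. ] yaw -3.0
centre [432.8   8. ] size [44.1 11.8] yaw 20.1
centre [439.5  66.3] size [10.5 43.6] yaw -11.3
centre [453.7 -83.3] size [11.7 44.1] yaw -11.1
top
centre [465.8 -87.5] size [ 9.6 22.9] yaw -12.8
centre [441.5  67. ] size [10.2 43.2] yaw -12.0
centre [427.2 123.3] size [ 9.6 41.9] yaw -3.4
```

Pail 3 has been knocked to (454, −83); going to its new place.

step_arm([
  [[32,-26,0],[0,0,-5],0.6],
  [[32,-26,0],[0,0,-5],0.6],
  [[32,-26,-30],[0,0,-5],0.6],
  [[32,-26,-65],[0,0,-5],0.6],
  [[32,-26,-90],[0,0,-5],0.6],
])

```text
time_s: 30.43
eef_pos: [0.4571, -0.0844, 0.0215]
ee_rot: [-3.141, 0.004, 2.951]
contact_force: [-0.5, -0.0, -0.1]
width: 0.604
finger_force: 0.0
```

step_arm([
  [[0,0,-7],[0,0,0],0.6],
  [[0,0,-7],[0,0,0],0.3],
  [[0,0,-7],[0,0,0],0],
  [[0,0,-7],[0,0,0],0],
  [[0,0,-7],[0,0,0],0],
])

```text
time_s: 30.85
eef_pos: [0.4562, -0.0835, 0.0166]
ee_rot: [-3.141, 0.004, 2.952]
contact_force: [0.6, -0.1, 2.1]
width: 0.125
finger_force: 60.4
```

step_arm([
  [[0,0,0],[0,0,0],0],
  [[0,0,0],[0,0,0],0],
  [[0,0,15],[0,0,0],0],
  [[0,0,50],[0,0,0],0],
  [[0,0,85],[0,0,0],0],
])

```text
time_s: 31.27
eef_pos: [0.4521, -0.0819, 0.0998]
ee_rot: [3.141, -0.004, 2.952]
contact_force: [1.4, -0.5, -0.8]
width: 0.127
finger_force: 59.9
```

step_arm([
  [[5,-10,35],[0,0,2],0],
  [[12,-30,65],[0,0,4],0],
  [[20,-65,85],[0,0,6],0],
  [[32,-103,90],[0,0,8],0],
  [[46,-141,90],[0,0,10],0],
])

```text
time_s: 31.68
eef_pos: [0.5013, -0.2254, 0.1933]
ee_rot: [-3.139, 0.005, 3.13]
contact_force: [1.1, 0.0, -0.5]
width: 0.13
finger_force: 60.0
```

step_arm([
  [[35,0,0],[0,0,0],0],
  [[70,0,0],[0,0,0],0],
  [[105,0,0],[0,0,0],0],
  [[140,0,0],[0,0,0],0],
  [[140,0,0],[0,0,0],0],
])

```text
time_s: 32.1
eef_pos: [0.6449, -0.2235, 0.1863]
ee_rot: [3.14, 0.0, 3.128]
contact_force: [0.0, -0.1, -2.8]
width: 0.127
finger_force: 59.9
```

step_arm([
  [[0,0,0],[0,0,0],0],
  [[0,0,0],[0,0,0],0],
  [[0,0,0],[0,0,0],0],
  [[0,0,0],[0,0,0],0],
  [[0,0,0],[0,0,0],0],
])

```text
time_s: 32.52
eef_pos: [0.6391, -0.2237, 0.1908]
ee_rot: [-3.141, 0.001, 3.126]
contact_force: [0.4, -0.8, -0.5]
width: 0.126
finger_force: 59.9
```

step_arm([
  [[0,0,-18],[0,0,0],0],
  [[0,0,-34],[0,0,0],0],
  [[0,0,-42],[0,0,0],0],
  [[0,0,-46],[0,0,0],0],
  [[0,0,-47],[0,0,0],0],
])

```text
time_s: 32.93
eef_pos: [0.6393, -0.2236, 0.1432]
ee_rot: [-3.142, -0.0, 3.126]
contact_force: [0.2, 0.4, -1.0]
width: 0.125
finger_force: 60.0
```

step_arm([
  [[0,0,0],[0,0,0],0],
  [[0,0,0],[0,0,0],0.2],
  [[0,0,0],[0,0,0],0.4],
  [[0,0,0],[0,0,0],0.4],
  [[0,0,0],[0,0,0],0.4],
])

```text
time_s: 33.35
eef_pos: [0.6402, -0.2237, 0.1429]
ee_rot: [-3.141, 0.001, 3.127]
contact_force: [-0.1, 0.3, -0.5]
width: 0.405
finger_force: 0.0
```

step_arm([
  [[0,0,15],[0,0,0],0.4],
  [[0,0,45],[0,0,0],0.4],
  [[-25,20,60],[0,0,0],0.4],
  [[-60,40,60],[0,0,0],0.5],
  [[-95,60,55],[0,0,0],0.6],
])

```text
time_s: 33.77
eef_pos: [0.5459, -0.164, 0.1993]
ee_rot: [-3.14, 0.004, 3.126]
contact_force: [0.2, 0.6, -0.0]
width: 0.597
finger_force: 0.0
```

step_arm([
  [[-25,30,-5],[0,0,4],0.6],
  [[-45,62,-15],[0,0,8],0.6],
  [[-65,95,-35],[0,0,12],0.6],
  [[-85,125,-55],[0,0,16],0.6],
  [[-100,150,-75],[0,0,20],0.6],
])

```text
time_s: 34.18
eef_pos: [0.4435, -0.012, 0.1225]
ee_rot: [-3.141, 0.001, -2.804]
contact_force: [0.4, 0.4, -1.2]
width: 0.604
finger_force: 0.0
```

```bash
python3 pail.py
```

```text
34.1833 [ 0.4435 -0.012   0.1225] [-1.800e+02  1.000e-01 -1.607e+02] [ 0.4  0.4 -1.2]
centre [430.2  10.7] size [41.8 15.4] yaw 18.3
centre [435.5  69.6] size [11.7 43.3] yaw -13.9
centre [423. 124.] size [10.7 38.1] yaw -2.9
top
centre [ 658.9 -241.2] size [50.1 13.5] yaw 0.4
```

step_arm([
  [[-13,23,0],[0,0,0],0.6],
  [[-13,23,-10],[0,0,0],0.6],
  [[-13,23,-45],[0,0,0],0.6],
  [[-13,23,-80],[0,0,0],0.6],
  [[-13,23,-102],[0,0,0],0.6],
])

```text
time_s: 34.7
eef_pos: [0.4321, 0.0092, 0.0191]
ee_rot: [-3.141, 0.0, -2.808]
contact_force: [-0.8, 0.7, -0.2]
width: 0.601
finger_force: 0.0
```

step_arm([
  [[0,0,-6],[0,0,0],0.6],
  [[0,0,-6],[0,0,0],0.3],
  [[0,0,-6],[0,0,0],0],
  [[0,0,-6],[0,0,0],0],
  [[0,0,-6],[0,0,0],0],
])

```text
time_s: 35.12
eef_pos: [0.4339, 0.0089, 0.0162]
ee_rot: [-3.14, 0.003, -2.808]
contact_force: [1.2, -0.7, 2.0]
width: 0.126
finger_force: 60.4
```

step_arm([
  [[0,0,0],[0,0,0],0],
  [[0,0,0],[0,0,0],0],
  [[0,0,15],[0,0,0],0],
  [[0,0,50],[0,0,0],0],
  [[0,0,85],[0,0,0],0],
])

```text
time_s: 35.53
eef_pos: [0.43, 0.0098, 0.0997]
ee_rot: [3.14, -0.003, -2.808]
contact_force: [1.3, -0.2, -1.1]
width: 0.126
finger_force: 59.9
```

step_arm([
  [[5,-10,35],[0,0,-3],0],
  [[10,-30,65],[0,0,-6],0],
  [[15,-60,85],[0,0,-9],0],
  [[20,-95,90],[0,0,-12],0],
  [[25,-130,90],[0,0,-16],0],
])

```text
time_s: 35.95
eef_pos: [0.4584, -0.1221, 0.1926]
ee_rot: [-3.139, 0.005, -3.088]
contact_force: [0.9, -0.2, -1.4]
width: 0.126
finger_force: 60.0
```

step_arm([
  [[8,-35,0],[0,0,-2],0],
  [[16,-70,0],[0,0,-4],0],
  [[30,-102,0],[0,0,-4],0],
  [[70,-102,0],[0,0,-4],0],
  [[110,-102,0],[0,0,-4],0],
])

```text
time_s: 36.37
eef_pos: [0.5669, -0.2255, 0.19]
ee_rot: [-3.141, 0.0, 3.121]
contact_force: [0.4, -0.3, 0.1]
width: 0.127
finger_force: 60.0
```

step_arm([
  [[6,0,0],[0,0,0],0],
  [[6,0,0],[0,0,0],0],
  [[6,0,0],[0,0,0],0],
  [[6,0,0],[0,0,0],0],
  [[6,0,0],[0,0,0],0],
])

```text
time_s: 36.78
eef_pos: [0.5718, -0.2222, 0.1901]
ee_rot: [3.142, -0.0, 3.127]
contact_force: [0.0, -0.1, -0.3]
width: 0.129
finger_force: 60.0
```

step_arm([
  [[0,0,-18],[0,0,0],0],
  [[0,0,-34],[0,0,0],0],
  [[0,0,-42],[0,0,0],0],
  [[0,0,-46],[0,0,0],0],
  [[0,0,-47],[0,0,0],0],
])

```text
time_s: 37.2
eef_pos: [0.572, -0.2223, 0.1423]
ee_rot: [3.141, -0.001, 3.126]
contact_force: [-0.4, -0.4, -1.4]
width: 0.127
finger_force: 60.1
```

step_arm([
  [[0,0,0],[0,0,0],0],
  [[0,0,0],[0,0,0],0.2],
  [[0,0,0],[0,0,0],0.4],
  [[0,0,0],[0,0,0],0.4],
  [[0,0,0],[0,0,0],0.4],
])

```text
time_s: 37.62
eef_pos: [0.5733, -0.2228, 0.1432]
ee_rot: [-3.141, 0.001, 3.127]
contact_force: [-0.0, 0.5, -0.3]
width: 0.401
finger_force: 0.0
```

step_arm([
  [[0,0,15],[0,0,0],0.4],
  [[0,0,45],[0,0,0],0.4],
  [[-30,10,60],[0,0,0],0.4],
  [[-60,35,60],[0,0,-2],0.5],
  [[-80,70,55],[0,0,-4],0.6],
])

```text
time_s: 38.03
eef_pos: [0.4928, -0.1543, 0.1995]
ee_rot: [-3.139, 0.004, 3.052]
contact_force: [1.3, 0.2, 0.3]
width: 0.599
finger_force: 0.0
```

step_arm([
  [[-10,38,-10],[0,0,-2],0.6],
  [[-20,76,-20],[0,0,-4],0.6],
  [[-30,114,-30],[0,0,-6],0.6],
  [[-40,152,-40],[0,0,-8],0.6],
  [[-50,190,-50],[0,0,-8],0.6],
])

```text
time_s: 38.45
eef_pos: [0.4424, 0.0388, 0.1477]
ee_rot: [3.141, 0.002, 2.915]
contact_force: [1.0, 0.4, -0.6]
width: 0.601
finger_force: 0.0
```

step_arm([
  [[-4,30,-20],[0,0,0],0.6],
  [[-4,30,-25],[0,0,0],0.6],
  [[-4,30,-25],[0,0,0],0.6],
  [[-4,30,-25],[0,0,0],0.6],
  [[-4,30,-25],[0,0,0],0.6],
])

```text
time_s: 38.87
eef_pos: [0.44, 0.0666, 0.1234]
ee_rot: [3.141, 0.002, 2.916]
contact_force: [-0.1, 0.5, -0.5]
width: 0.6
finger_force: 0.0
```

```bash
python3 pail.py
```

```text
38.8667 [0.44   0.0666 0.1234] [1.800e+02 1.000e-01 1.671e+02] [-0.1  0.5 -0.5]
centre [307.6  53.5] size [6.4 6.8] yaw -12.9
centre [426.9 124.5] size [11.8 44.6] yaw -3.3
centre [441.7  68.7] size [11.9 43.5] yaw -12.2
top
centre [ 658.9 -241.2] size [50.1 13.5] yaw 0.4
centre [ 584.5 -239.6] size [49.4 13.4] yaw 0.4
```

step_arm([
  [[1,2,-30],[0,0,0],0.6],
  [[1,2,-65],[0,0,0],0.6],
  [[1,2,-95],[0,0,0],0.6],
  [[1,2,-107],[0,0,0],0.6],
  [[1,2,-107],[0,0,0],0.6],
])

```text
time_s: 39.38
eef_pos: [0.4376, 0.0684, 0.013]
ee_rot: [-3.141, -0.005, 2.915]
contact_force: [-0.3, 0.5, 0.1]
width: 0.596
finger_force: 0.0
```

step_arm([
  [[0,0,0],[0,0,0],0.4],
  [[0,0,0],[0,0,0],0],
  [[0,0,0],[0,0,0],0],
  [[0,0,0],[0,0,0],0],
  [[0,0,0],[0,0,0],0],
])

```text
time_s: 39.8
eef_pos: [0.4416, 0.0691, 0.0171]
ee_rot: [3.141, 0.003, 2.917]
contact_force: [-0.9, -1.3, 7.8]
width: 0.125
finger_force: 59.1
```

step_arm([
  [[0,0,0],[0,0,0],0],
  [[0,0,0],[0,0,0],0],
  [[0,0,15],[0,0,0],0],
  [[0,0,50],[0,0,0],0],
  [[0,0,85],[0,0,0],0],
])

```text
time_s: 40.22
eef_pos: [0.4381, 0.0695, 0.1007]
ee_rot: [-3.141, -0.003, 2.917]
contact_force: [1.3, -0.4, -0.6]
width: 0.127
finger_force: 58.8
```

step_arm([
  [[5,-10,35],[0,0,2],0],
  [[10,-30,65],[0,0,4],0],
  [[15,-60,85],[0,0,6],0],
  [[20,-95,90],[0,0,8],0],
  [[25,-130,90],[0,0,10],0],
])

```text
time_s: 40.63
eef_pos: [0.4666, -0.0619, 0.1936]
ee_rot: [-3.14, 0.006, 3.095]
contact_force: [1.2, -0.2, -0.8]
width: 0.125
finger_force: 58.8
```

step_arm([
  [[8,-35,0],[0,0,2],0],
  [[20,-59,0],[0,0,2],0],
  [[58,-59,0],[0,0,2],0],
  [[98,-59,0],[0,0,2],0],
  [[138,-59,0],[0,0,2],0],
])

```text
time_s: 41.05
eef_pos: [0.6041, -0.1206, 0.1911]
ee_rot: [-3.142, 0.001, 3.124]
contact_force: [0.4, -0.6, -0.3]
width: 0.128
finger_force: 58.9
```

step_arm([
  [[36,0,0],[0,0,0],0],
  [[36,0,0],[0,0,0],0],
  [[36,0,0],[0,0,0],0],
  [[36,0,0],[0,0,0],0],
  [[36,0,0],[0,0,0],0],
])

```text
time_s: 41.47
eef_pos: [0.6378, -0.1193, 0.191]
ee_rot: [3.141, -0.0, 3.127]
contact_force: [0.6, -0.4, -0.9]
width: 0.127
finger_force: 58.8
```

Lower, release, then hover over the last pail at about (427, 124).

step_arm([
  [[1,0,-18],[0,0,0],0],
  [[1,0,-34],[0,0,0],0],
  [[1,0,-42],[0,0,0],0],
  [[1,0,-46],[0,0,0],0],
  [[1,0,-47],[0,0,0],0],
])

```text
time_s: 41.88
eef_pos: [0.6388, -0.1195, 0.1438]
ee_rot: [3.141, -0.001, 3.126]
contact_force: [0.5, 0.3, -0.3]
width: 0.128
finger_force: 59.0
```

step_arm([
  [[0,0,0],[0,0,0],0],
  [[0,0,0],[0,0,0],0.2],
  [[0,0,0],[0,0,0],0.4],
  [[0,0,0],[0,0,0],0.4],
  [[0,0,0],[0,0,0],0.4],
])

```text
time_s: 42.3
eef_pos: [0.6404, -0.1198, 0.1442]
ee_rot: [-3.141, 0.001, 3.127]
contact_force: [-0.3, -0.5, 0.3]
width: 0.399
finger_force: 0.0
```

step_arm([
  [[0,0,15],[0,0,0],0.4],
  [[0,0,45],[0,0,0],0.4],
  [[-30,10,60],[0,0,0],0.4],
  [[-65,25,60],[0,0,0],0.5],
  [[-100,45,55],[0,0,-1],0.6],
])

```text
time_s: 42.72
eef_pos: [0.541, -0.0756, 0.2004]
ee_rot: [-3.14, 0.005, 3.108]
contact_force: [-0.5, 0.6, 0.5]
width: 0.597
finger_force: 0.0
```

step_arm([
  [[-20,34,-10],[0,0,-1],0.6],
  [[-40,68,-20],[0,0,-1],0.6],
  [[-60,102,-30],[0,0,-1],0.6],
  [[-80,136,-40],[0,0,-1],0.6],
  [[-100,168,-50],[0,0,-1],0.6],
])

```text
time_s: 43.13
eef_pos: [0.439, 0.0948, 0.1486]
ee_rot: [3.141, 0.001, 3.091]
contact_force: [-0.1, 1.5, 0.3]
width: 0.601
finger_force: 0.0
```

step_arm([
  [[-11,31,-20],[0,0,-1],0.6],
  [[-11,31,-25],[0,0,-1],0.6],
  [[-11,31,-25],[0,0,-1],0.6],
  [[-11,31,-25],[0,0,-1],0.6],
  [[-11,31,-25],[0,0,-1],0.6],
])

```text
time_s: 43.55
eef_pos: [0.4302, 0.1238, 0.1244]
ee_rot: [3.141, 0.002, 3.073]
contact_force: [0.5, -0.6, -0.2]
width: 0.601
finger_force: 0.0
```

```bash
python3 pail.py
```

```text
43.55 [0.4302 0.1238 0.1244] [1.800e+02 1.000e-01 1.761e+02] [ 0.5 -0.6 -0.2]
centre [298.8  85.4] size [7.  6.9] yaw 38.4
centre [426.7 124.6] size [11.3 43.9] yaw -3.4
top
centre [ 660.7 -124.9] size [12.1 50.2] yaw -2.1
centre [ 658.9 -241.3] size [50.1 13.5] yaw 0.5
centre [ 584.5 -239.6] size [49.4 13.4] yaw 0.4
```

step_arm([
  [[-4,1,-30],[0,0,0],0.6],
  [[-4,1,-65],[0,0,0],0.6],
  [[-4,1,-95],[0,0,0],0.6],
  [[-4,1,-107],[0,0,0],0.6],
  [[-4,1,-107],[0,0,0],0.6],
])

```text
time_s: 44.07
eef_pos: [0.4229, 0.1242, 0.014]
ee_rot: [-3.141, -0.005, 3.072]
contact_force: [-0.2, 0.4, 0.4]
width: 0.601
finger_force: 0.0
```

step_arm([
  [[0,0,0],[0,0,0],0.4],
  [[0,0,0],[0,0,0],0],
  [[0,0,0],[0,0,0],0],
  [[0,0,0],[0,0,0],0],
  [[0,0,0],[0,0,0],0],
])

```text
time_s: 44.48
eef_pos: [0.4267, 0.1253, 0.018]
ee_rot: [3.141, 0.004, 3.074]
contact_force: [0.4, -1.4, 5.8]
width: 0.126
finger_force: 60.3
```

step_arm([
  [[0,0,0],[0,0,0],0],
  [[0,0,0],[0,0,0],0],
  [[0,0,15],[0,0,0],0],
  [[0,0,50],[0,0,0],0],
  [[0,0,85],[0,0,0],0],
])

```text
time_s: 44.9
eef_pos: [0.4229, 0.1253, 0.1016]
ee_rot: [-3.141, -0.004, 3.074]
contact_force: [0.9, 0.9, -1.8]
width: 0.128
finger_force: 59.3
```

step_arm([
  [[5,-10,35],[0,0,1],0],
  [[10,-30,65],[0,0,2],0],
  [[15,-60,85],[0,0,3],0],
  [[20,-95,89],[0,0,3],0],
  [[25,-130,89],[0,0,3],0],
])

```text
time_s: 45.32
eef_pos: [0.4514, -0.0057, 0.1932]
ee_rot: [-3.141, 0.005, 3.129]
contact_force: [0.3, -0.5, -0.6]
width: 0.124
finger_force: 59.4
```

step_arm([
  [[6,-38,0],[0,0,0],0],
  [[12,-76,0],[0,0,0],0],
  [[20,-115,0],[0,0,0],0],
  [[60,-115,0],[0,0,0],0],
  [[100,-115,0],[0,0,0],0],
])

```text
time_s: 45.73
eef_pos: [0.5496, -0.1232, 0.191]
ee_rot: [-3.141, 0.0, 3.119]
contact_force: [0.4, -0.7, -1.1]
width: 0.123
finger_force: 59.3
```

step_arm([
  [[21,0,0],[0,0,0],0],
  [[21,0,0],[0,0,0],0],
  [[21,0,0],[0,0,0],0],
  [[21,0,0],[0,0,0],0],
  [[21,0,0],[0,0,0],0],
])

```text
time_s: 46.15
eef_pos: [0.5697, -0.1191, 0.1906]
ee_rot: [3.141, -0.001, 3.127]
contact_force: [0.5, 0.5, -0.9]
width: 0.126
finger_force: 59.3
```

step_arm([
  [[1,0,-18],[0,0,0],0],
  [[1,0,-34],[0,0,0],0],
  [[1,0,-40],[0,0,0],0],
  [[1,0,-44],[0,0,0],0],
  [[1,0,-45],[0,0,0],0],
])

```text
time_s: 46.57
eef_pos: [0.5711, -0.1193, 0.1455]
ee_rot: [3.141, -0.001, 3.127]
contact_force: [-0.8, 0.4, -1.1]
width: 0.129
finger_force: 59.3
```

step_arm([
  [[0,0,0],[0,0,0],0],
  [[0,0,0],[0,0,0],0.2],
  [[0,0,0],[0,0,0],0.4],
  [[0,0,0],[0,0,0],0.4],
  [[0,0,0],[0,0,0],0.4],
])

```text
time_s: 46.98
eef_pos: [0.5724, -0.1198, 0.1462]
ee_rot: [-3.141, 0.001, 3.127]
contact_force: [0.2, -0.7, 0.6]
width: 0.401
finger_force: 0.0
```

step_arm([
  [[0,0,15],[0,0,0],0.4],
  [[0,0,45],[0,0,0],0.4],
  [[-30,10,65],[0,0,0],0.4],
  [[-65,25,65],[0,0,0],0.5],
  [[-95,50,65],[0,0,0],0.6],
])

```text
time_s: 47.4
eef_pos: [0.477, -0.0707, 0.2119]
ee_rot: [-3.14, 0.003, 3.124]
contact_force: [-0.1, 0.6, 0.3]
width: 0.595
finger_force: 0.0
```

step_arm([
  [[-15,36,0],[0,0,0],0.6],
  [[-30,72,0],[0,0,0],0.6],
  [[-45,108,0],[0,0,0],0.6],
  [[-60,144,0],[0,0,0],0.6],
  [[-60,160,0],[0,0,0],0.6],
])

```text
time_s: 47.82
eef_pos: [0.4138, 0.0933, 0.2112]
ee_rot: [3.14, -0.0, 3.129]
contact_force: [-1.0, -0.2, -0.8]
width: 0.599
finger_force: 0.0
```

Run:
```python
from pail import *
s=ctrl.get_state();print(s['time_s'],s['eef_pos'],s['contact_force'])
blue('top',.202,'t9');cap('scene','s9')
crop('s9',230,130,430,280,2,'a');crop('t9',260,90,460,240,2,'b')
cv2.imwrite('pics/fin.png',np.hstack([cv2.imread('pics/a.png'),cv2.imread('pics/b.png')]))
```

```text
47.8167 [0.41382977 0.09334247 0.21124761] [-0.98932888 -0.17854088 -0.76782652]
centre [ 637.  -120.4] size [10.8 44.8] yaw -2.1
centre [ 637.3 -224.2] size [44.7 12. ] yaw 0.4
centre [ 570.6 -120.4] size [44.   9.9] yaw 1.0
centre [ 570.9 -222.7] size [44.  11.9] yaw 0.4
```

View pics/fin.png

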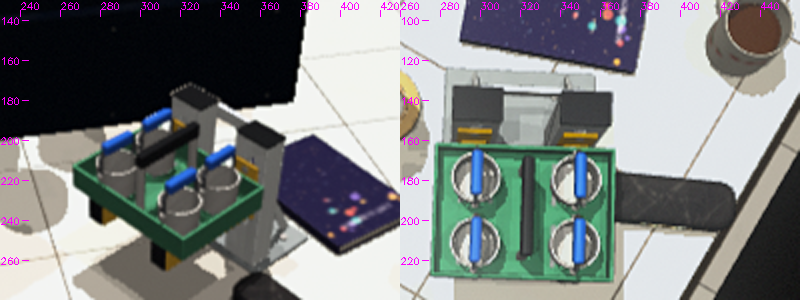

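The final view shows all four pails upright in the tray, which lies centred across both arms. I checked the bars at (637, −120), (637, −224), (571, −120) and (571, −223) mm, and the robot is clear.

```bash
python3 -c "
from workcell import ticket
print(ticket.close_job())"
```

```text
the job is handed in; nothing more can be done
None
```

The job is handed in: both brackets are pushed down home in the upper slots, the tray lies level across them, and all four pails stand upright in it. It finished at about 48 s of the 210 s allowed, but the hand-in returned no verdict.

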